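# Pack the toy trucks and cam-clamp them in their carrying case

### The job

Pack the toy trucks for market: stand every truck from the bench in the carrying case, upright on its floor, side by side, each lengthways across the case between the fence and the orange sprung bar, and when all are in turn the red cam lever just until the bar holds them snugly against the fence, closing about half of the gap between the orange and the blue bar and never all of it. Then shut the lid fully and swing the hasp up flat over its catch, leaving the jar, hammer and tin where they are.

Things in the scene. Friction and masses are not known exactly. Their poses are not given: they have to be found in the camera images.
- case: Open wooden carrying case fixed to the bench; origin at the centre of its underside. Its own x runs along its length, its own y across it. Outside 296 (x) by 186 (y); floor 6 thick; walls 8 thick, tops 42 above the bench. Along its -y side, inside, runs the sprung bar; along its +y side the fence. A 12 high shelf under the cam stands out from the -y wall (x -20 to 80, to y -176).
- fence: Dark wood fence board fixed inside the case parallel to its length: 276 by 12 thick by 34 high, standing on the case's floor; origin at the centre of its underside, axes as the case's. Its truck-side face is 6 mm to -y of its origin. How far across the case it is set differs from start to start by 8 mm.
- pad_face (a point): Middle of the top edge of the orange bar's truck-side face (34 above the bench). The orange bar (270 long, 10 thick, 26 high) is carried on springs by a blue bar behind it; trucks go between it and the fence, where there is room for a truck's 90 mm length and 16 to 24 mm more with the lever at 0.
- pad (a joint): How far the orange bar is pressed back on its springs towards the blue bar, m. 0 = free, with a 12 mm visible gap between orange and blue bars; about 0.006 = gap half closed; 0.012 = gap gone. Spring 1200 N/m.
- lever (a joint): Angle of the red cam lever, rad: 0 = pointing to the case's -y, straight out from its side; grows anticlockwise seen from above, towards the case's +x; stops at 0 and 2.1. It drives blue and orange bars towards the fence by 17 mm per radian and back again when it is turned back. It stays where it is left (friction about 0.4 N m, plus up to 0.3 N m from the springs).
- lever_pivot (a point): Cam lever's upright axis, fixed on the case at its (30, -141), here at the height of the lever's middle, 30 above the bench.
- lever_end (a point): Ball end of the red cam lever, 120 from its axis. The lever bar is 16 wide and 16 high (22 to 38 above the bench) and can be pushed or pinched 70 to 115 from the axis; the last 35 mm of it always overhang the 12 high shelf or the bare bench.
- lid (a joint): Lid angle, rad: 0 = shut, grows as it opens, to 2.0; starts open a little past upright. Stiff hinge (0.4 N m) that stays where it is left; nothing blocks it as it is pushed over and down by its outside face.
- lid_hinge (a point): Middle of the lid's hinge line, which runs along the case's x, at case (0, 93), 42 above the bench.
- lid_edge (a point): Middle of the lid's free edge, on its outside face. The lid is a cap 296 by 186 by 43 deep, so its outside face lies 43 from the hinge line; this point is 186 from the hinge line along the lid. Shut, the outside is 85 above the bench, level.
- hasp (a joint): Hasp angle, rad: 0 = upright, flat against the side of the shut lid and over its catch; grows as it swings out and down towards the case's -y, to 1.5. Friction hinge (0.04 N m), stays where it is left.
- hasp_hinge (a point): Middle of the hasp's hinge line, which runs along the case's x, on the case's -y wall at case (-75, -101), 36 above the bench.
- hasp_end (a point): Middle of the free end of the hasp, a slotted steel plate 42 wide, 3 thick, its end 64 from the hinge line.
- truck0_mid (a point): Centre of the red wooden toy truck, half-way up (30 above its underside); its own x points to its nose, z up. The truck is 90 long, chassis 44 wide and 20 high on fixed wheels; above that the body, 28 wide and 66 long, reaches 60 high and is the place to grip (across its 28 mm, at 40 to 50 above its underside). About 0.11 kg. May be absent.
- truck1_mid (a point): Centre of the yellow wooden toy truck, half-way up (30 above its underside); its own x points to its nose, z up. The truck is 90 long, chassis 44 wide and 20 high on fixed wheels; above that the body, 28 wide and 66 long, reaches 60 high and is the place to grip (across its 28 mm, at 40 to 50 above its underside). About 0.11 kg. May be absent.
- truck2_mid (a point): Centre of the green wooden toy truck, half-way up (30 above its underside); its own x points to its nose, z up. The truck is 90 long, chassis 44 wide and 20 high on fixed wheels; above that the body, 28 wide and 66 long, reaches 60 high and is the place to grip (across its 28 mm, at 40 to 50 above its underside). About 0.11 kg. May be absent.
- truck3_mid (a point): Centre of the blue wooden toy truck, half-way up (30 above its underside); its own x points to its nose, z up. The truck is 90 long, chassis 44 wide and 20 high on fixed wheels; above that the body, 28 wide and 66 long, reaches 60 high and is the place to grip (across its 28 mm, at 40 to 50 above its underside). About 0.11 kg. May be absent.
- jar: Bystander: glass paint jar with yellow cap, 60 across, 85 high; origin under its centre.
- mallet: Bystander: hammer 240 long lying on the bench.
- tin: Bystander: tin 72 across, 60 high; origin under its centre.

How it is judged:
By the outcome, as a careful person would: the job done as asked, in the order asked, and still so for the second after the job is handed in, with the robot touching nothing.
Of truck0, truck1, truck2, truck3 only 3 to 4 are there at a start; the rules pass over those that are not, and their reading is None.
At some moment in a run one of truck0, truck1, truck2, truck3 may be knocked a few centimetres aside while the robot is not near it.
It also fails if it takes over 210 s, if anything falls off the work surface, if the arm or the gripper's body presses on something with over 40 N, if the wrist force passes 120 N, or if a joint passes its speed limit or range.

### The arm

A 6-joint arm with a two-finger parallel gripper is mounted at the origin on the work surface. World frame = base frame: x ahead of the robot, y to its left, z up, the work surface at z = 0. Lengths are in m, angles in rad, forces in N, time in s.
With the tool pointing down it reaches from about 0.375 to 0.925 m from the base axis. Payload 5.7 kg.
Tool frame: the origin (TCP) lies where the fingers leave the gripper's body, on its centre line; the fingertips stand 80 mm ahead of it and the grasp point (between the pads) lies 61 mm ahead of it; x points along the fingers, z is the direction in which the jaws open and shut, and the axes are right-handed (so a half turn about x gives the same grasp; the last joint's range is limited). The gripper opens to 88 mm and grips with 3 to 60 N. Pads are 20 mm wide; open, the fingers measure 115 mm over their backs; the gripper's body (75 mm by 178 mm) begins 61 mm behind the grasp point.
Start: joints at [1.15, 0.359, 1.51, -0, 1.272, -0.115], TCP at [0.181, 0.572, 0.303] pointing down, gripper open.
Joint ranges: [-2.97, 2.97], [-1.01, 2.36], [0.21, 2.38], [-0.96, 4.11], [0.2, 2.71], [-2.98, 2.98]. Speed limits (rad/s): [2.39, 2.39, 3.14, 3.14, 3.14, 3.14].

### API

Orientations are given as a rotation vector (axis times angle).
In Python, from workcell import * gives the robot as it stands.
- The arm moves only by the tool carry_out, never from a script. Its argument "deltas" is text: rows parted by semicolons, each of 5 numbers parted by spaces: the shift along the tool's x, y, z in cm, then the turn about the tool's x in rad, then the opening, from 0 (shut) to 1 (fully open). In form: tx ty tz yaw grip; .... A call has 1 to 10 rows; each row shifts and turns the commanded pose from where the row before left it, along the tool's axes as they then stand; what a row does not reach is not made up. A row lasts 1/10 s, in which the tool goes at most 50 mm and 8.59 degrees, less where a joint would pass 70% of its speed; a pose out of reach is approached as far as the arm can. A call with a gripper value outside its range is refused whole. The fingers move at their own pace and stop on an object; "newtons" is the grip in N (left out, the last holds). Time passes only in rows, so rows that do not move let the fingers close. It gives the time, the measured TCP pose, the force and the opening at its end, in the units of the state.
- sense(): the state, without advancing time (a new reading comes with each control period).
- grab_frame(name): name is "scene" or "top" or "wrist"; returns the picture (400x640x3 uint8, blue, green, red); there is no depth.
- camera_model(name): a dict with "vertical_fov" (degrees; the focal length in pixels is half the picture's height over the tangent of half this angle, whatever the lens; pixels are square), "cx", "cy" (the principal point, pixels), "distortion" ([k1, k2, p1, p2, k3] as OpenCV has them; the pictures are not rectified), "extrinsics" (4x4, takes a point from world to camera coordinates). Camera axes: x right, y up, looking along -z (the intrinsics and any distortion apply to the point x, -y, -z); pixel columns grow to the right and rows downward; lengths in m; the calibration is good to about 2 mm. A picture is of the moment at which its call begins: read the wrist's pose just before it. camera_model takes no time and is no camera call; for the wrist camera it gives the pose at the moment of the call.
- sign_off(): hands the job in, once; it reports no verdict.
The state is a dict: "time_s": time; "joint_positions": joint angles; "dq": joint speeds; "tau": joint torques, N m; "ee_pos": TCP position; "ee_rot": TCP orientation; "contact_force": force on the tool from outside, world axes, zero at the start; "torque": the same for the moment, N m; "grip_width": finger opening in m.
Only numpy, scipy, OpenCV 4.12 (cv2) and the standard library are available. Lean on these libraries where they do the work, as an engineer would, in place of code of your own. Each camera call takes 0.05 s, during which the arm holds its last target. There are 200 camera calls.

## Working session

There is one attempt and no reset: what is moved stays moved. The work goes in short steps, Python scripts to look and compute and a tool call to move; the robot and the scene stay as the last step left them, time stands still between calls to the robot, and variables do not carry over. Pictures are saved under pics/ and viewed, about 12 in all and at most 16, crops included, and the job is handed in when it is done.

Besides the shell and the picture viewer there is one more tool, called after "Request:" in YAML: its name, and indented under it one key for each argument. carry_out: Moves the arm, as the interface text tells. Its arguments: {"type":"object","properties":{"deltas":{"type":"string"},"newtons":{"type":"number"}},"required":["deltas"]}

```bash
ls; mkdir -p pics; python3 - <<'E'
from workcell import *
import cv2,numpy as np
s=sense();print(s)
for n in ("scene","top"):
    f=grab_frame(n);cv2.imwrite(f"pics/{n}0.png",f)
    m=camera_model(n);print(n,m)
print(camera_model("wrist"))
E
```

```text
pics
{'time_s': 0.0, 'joint_positions': array([ 1.14989695e+00,  3.59487631e-01,  1.51144137e+00,  7.94368523e-06,
        1.27246458e+00, -1.15103294e-01]), 'dq': array([ 0.00023289,  0.00044406, -0.00272788, -0.00034109,  0.00157196,
        0.00172642]), 'tau': array([ 5.94015819e-04, -5.15363395e+01, -2.70728928e+01,  6.75416132e-02,
        3.50052968e-02, -1.54213731e-04]), 'ee_pos': array([0.18041526, 0.57166375, 0.30181639]), 'ee_rot': array([-0.98200283,  1.34009766,  0.98053519]), 'contact_force': array([0.26886486, 0.01993816, 0.36879225]), 'torque': array([-0.01243971,  0.00394173,  0.02846912]), 'grip_width': 0.0879676908421662}
scene {'vertical_fov': 43.56766981188629, 'cx': 320.473448872822, 'cy': 199.14610051880217, 'distortion': array([-0.15312756,  0.        ,  0.        ,  0.        ,  0.        ]), 'extrinsics': array([[-0.80234315,  0.59659545, -0.01787017,  0.57883686],
       [-0.38870614, -0.49956997,  0.77416883,  0.10665905],
       [ 0.4529382 ,  0.6280953 ,  0.63272686, -1.72111553],
       [ 0.        ,  0.        ,  0.        ,  1.        ]])}
top {'vert
[... 254 characters left out ...]
202 , -0.01052652,  0.14940398, -0.61823352],
       [-0.14949197, -0.00813269,  0.98872949, -1.31997142],
       [ 0.        ,  0.        ,  0.        ,  1.        ]])}
{'vertical_fov': 63.012564822539424, 'cx': 318.9838951235504, 'cy': 197.6100282039091, 'distortion': array([-0.05023641,  0.        ,  0.        ,  0.        ,  0.        ]), 'extrinsics': array([[ 3.00970247e-01,  9.53633077e-01, -9.30559990e-04,
        -5.99556854e-01],
       [-9.24441050e-01,  2.91517261e-01, -2.45817884e-01,
         3.03352816e-02],
       [-2.34148790e-01,  7.48441169e-02,  9.69315584e-01,
        -3.90185752e-01],
       [ 0.00000000e+00,  0.00000000e+00,  0.00000000e+00,
         1.00000000e+00]])}
```

View pics/top0.png

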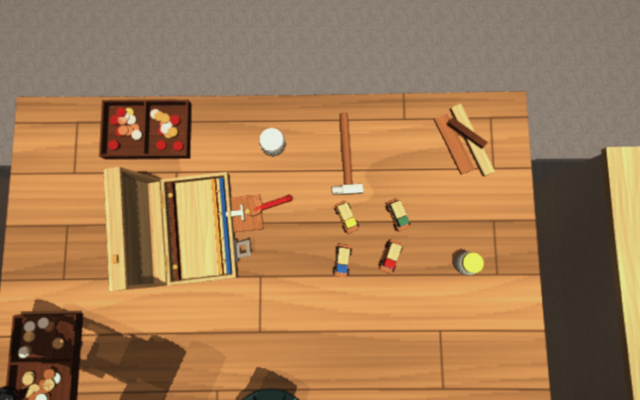

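View pics/scene0.png

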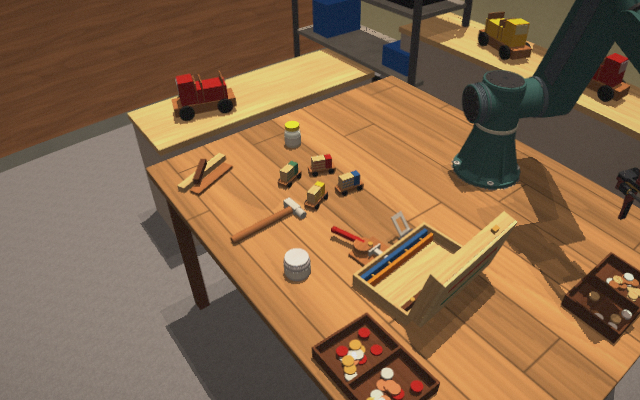

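```bash
cat > h.py <<'E'
import cv2,numpy as np
from scipy.spatial.transform import Rotation as R
from workcell import *
def K(m):
    f=200/np.tan(np.radians(m["vertical_fov"]/2))
    return np.array([[f,0,m["cx"]],[0,f,m["cy"]],[0,0,1]]),np.array(m["distortion"],float)
def cast(m,px,z):
    "pixels -> world points on plane z"
    k,d=K(m);px=np.array(px,float).reshape(-1,1,2)
    n=cv2.undistortPoints(px,k,d).reshape(-1,2)
    E=m["extrinsics"];Rw=E[:3,:3].T;c=-Rw@E[:3,3]
    r=np.c_[n[:,0],-n[:,1],-np.ones(len(n))]@Rw.T
    return c+r*((z-c[2])/r[:,2])[:,None]
def proj(m,P):
    k,d=K(m);P=np.array(P,float).reshape(-1,3);E=m["extrinsics"]
    c=(P@E[:3,:3].T+E[:3,3])*[1,-1,-1]
    return cv2.projectPoints(c,np.zeros(3),np.zeros(3),k,d)[0].reshape(-1,2)
def go(target,yaw=None):
    """print tool-frame delta (cm) to TCP target and yaw; yaw=world angle of tool z (jaw axis)"""
    s=sense();A=R.from_rotvec(s["ee_rot"]).as_matrix()
    z=A[:,2];cur=np.arctan2(z[1],z[0]);t=0
    if yaw is not None:
        dz=(yaw-cur+np.pi/2)%np.pi-np.pi/2; t=-dz   # tool x is down
    d=A.T@(np.array(target)-s["ee_pos"])*100
    print("now",s["ee_pos"].round(4),"jawyaw",round(cur,3),"q6",s["joint_positions"][5].round(2),"F",s["contact_force"].round(1),"w",round(s["grip_width"],4),"t",round(s["time_s"],1))
    print("delta cm",d.round(2),"yaw",round(t,3)); return d,t
def shot(n,f):
    m=camera_model(n);i=grab_frame(n);cv2.imwrite(f"pics/{f}.png",i)
    np.save(f"pics/{f}.npy",m,allow_pickle=True);return m,i
def load(f): return np.load(f"pics/{f}.npy",allow_pickle=True).item(),cv2.imread(f"pics/{f}.png")
E
python3 - <<'E'
from h import *
m=camera_model("top")
print("case rim",cast(m,[(163,179),(229,173),(237,276),(165,284)],.042).round(3).tolist())
print("trucks",cast(m,[(346,217),(399,214),(392,256),(343,260)],.05).round(3).tolist())
print("jar,mallet,tin",cast(m,[(470,263),(347,155),(347,190),(272,142)],.04).round(3).tolist())
print("lever end",cast(m,[(290,199),(245,248)],.03).round(3).tolist())
A=R.from_rotvec(sense()["ee_rot"]).as_matrix();print(A.round(3))
E
```

```text
case rim [[0.686, 0.298, 0.042], [0.702, 0.113, 0.042], [0.415, 0.086, 0.042], [0.396, 0.281, 0.042]]
trucks [[0.572, -0.214, 0.05], [0.579, -0.36, 0.05], [0.464, -0.337, 0.05], [0.455, -0.203, 0.05]]
jar,mallet,tin [[0.444, -0.549, 0.04], [0.75, -0.22, 0.04], [0.65, -0.218, 0.04], [0.791, -0.007, 0.04]]
lever end [[0.627, -0.058, 0.03], [0.491, 0.067, 0.03]]
[[-0.001 -0.954  0.301]
 [-0.002  0.301  0.954]
 [-1.     0.    -0.002]]
```

Request:
carry_out:
  deltas: "-4 0 0 0 1; -4 0 0 0 1; 0 -3.8 -2.7 0 1; 0 -3.8 -2.7 0 1; 0 -3.8 -2.7 0 1; 0 -3.8 -2.7 0 1; 0 -3.8 -2.7 0 1; 0 -3.8 -2.7 0 1; 0 -3.8 -2.7 0 1; 0 -3.8 -2.7 0 1"

```text
time_s: 1.1
ee_pos: [0.406, 0.2729, 0.3824]
ee_rot: [-0.981, 1.339, 0.981]
contact_force: [1.0, 1.0, 0.8]
grip_width: 0.0881
```

Request:
carry_out:
  deltas: "0 -3.8 -2.7 0 1; 0 -3.8 -2.7 0 1; 0 -3.8 -2.7 0 1; 0 -3.8 -2.7 0 1; 0 0 0 0 1; 0 0 0 0 1"

```text
time_s: 1.7
ee_pos: [0.518, 0.1251, 0.382]
ee_rot: [-0.978, 1.341, 0.98]
contact_force: [-0.0, -0.3, -0.2]
grip_width: 0.0878
```

```bash
python3 - <<'E'
from h import *
m,i=shot("wrist","w1");print(sense()["ee_pos"])
E
```

```text
[0.51741101 0.12600284 0.38212147]
```

View pics/w1.png

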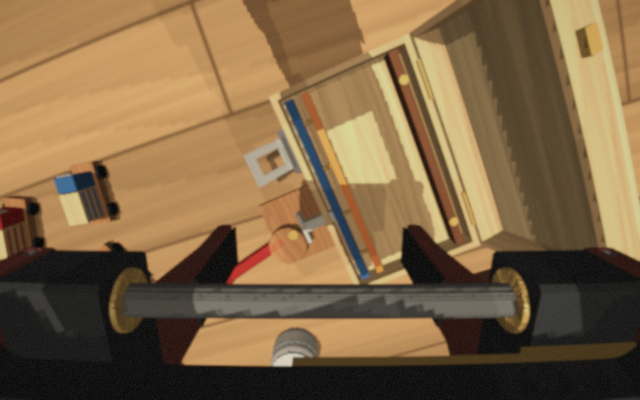

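```bash
python3 - <<'E'
from h import *
m,i=load("w1")
c=i[20:300,235:500];cv2.imwrite("pics/c1.png",cv2.resize(c,None,fx=2.14,fy=2.14,interpolation=cv2.INTER_CUBIC))
E
```

```text
(no output)
```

View pics/c1.png

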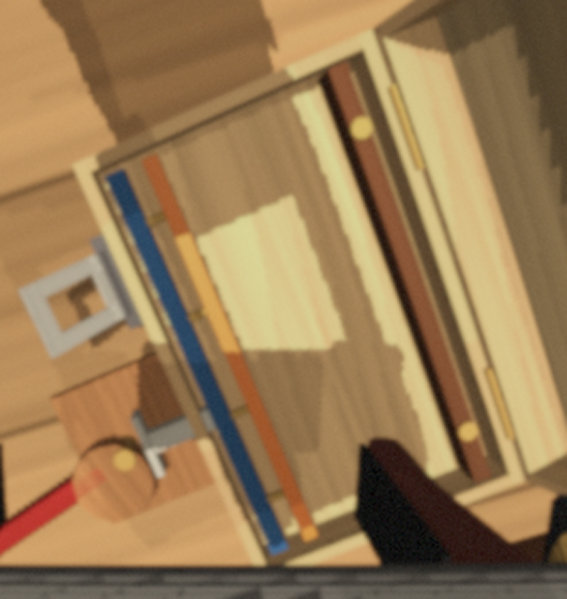

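```bash
cat >> h.py <<'E'
def fit(src,dst):
    "2D rigid: dst=R src+t"
    a=np.array(src,float);b=np.array(dst)[:,:2];ca,cb=a.mean(0),b.mean(0)
    H=(a-ca).T@(b-cb);th=np.arctan2(H[0,1]-H[1,0],H[0,0]+H[1,1])
    Q=np.array([[np.cos(th),-np.sin(th)],[np.sin(th),np.cos(th)]])
    t=cb-Q@ca;return th,t,(a@Q.T+t-b)
def hsv(i,lo,hi): return cv2.inRange(cv2.cvtColor(i,cv2.COLOR_BGR2HSV),lo,hi)
E
python3 - <<'E'
from h import *
m,i=load("w1")
px=np.array([(75,163),(374,32),(268,566),(522,475)])/2.14+[235,20]
P=cast(m,px,.042);src=[(-.148,-.093),(-.148,.093),(.148,-.093),(.148,.093)]
th,t,r=fit(src,P);print("case",th,t,"res mm",(r*1000).round(1).tolist())
Q=np.array([[np.cos(th),-np.sin(th)],[np.sin(th),np.cos(th)]])
def tc(p,z): return ((cast(m,p,z)[:,:2]-t)@Q*1000).round(1)
f=lambda L:np.array(L)/2.14+[235,20]
print("fence edge",tc(f([(332,80),(395,270),(465,475)]),.040).tolist())
print("orange R",tc(f([(158,155),(240,350),(318,535)]),.034).tolist())
print("orange L",tc(f([(145,157),(228,352),(303,540)]),.034).tolist())
print("blue R",tc(f([(125,172),(205,357),(286,547)]),.034).tolist())
print("hasp end",tc(f([(20,290),(50,357)]),.04).tolist(), "cam centre knob",tc(f([(122,460)]),.04).tolist())
E=m["extrinsics"];print("cam",-E[:3,:3].T@E[:3,3])
k=(hsv(i,(5,170,150),(14,255,255))>0)
for nm,lo,hi,z in (("orange",(8,150,60),(17,255,255),.034),("blue",(100,120,40),(125,255,255),.034)):
    k=hsv(i,lo,hi);k[:,:280]=0;k[:,400:]=0;k[:85]=0;k[285:]=0
    ys,xs=np.nonzero(k);c=tc(np.c_[xs,ys],z)
    for lo_ in range(-120,120,60):
        s=c[(c[:,0]>lo_)&(c[:,0]<lo_+60),1];print(nm,lo_,len(s),np.percentile(s,[3,50,97]).round(1) if len(s) else 0)
E
```

```text
case 0.10295457674359194 [0.54859628 0.20313791] res mm [[-2.8, 0.7], [-5.1, 1.3], [7.7, -4.9], [0.2, 2.9]]
fence edge [[-128.5, 60.5], [-11.7, 57.1], [133.1, 55.7]]
orange R [[-130.5, -47.8], [-2.2, -48.3], [137.4, -48.4]]
orange L [[-132.6, -55.4], [-4.0, -55.8], [136.7, -59.0]]
blue R [[-129.5, -69.8], [-6.8, -70.3], [137.0, -71.5]]
hasp end [[-91.8, -157.1], [-46.8, -158.7]] cam centre knob [[33.2, -146.0]]
cam [0.45484983 0.14551927 0.46533523]
orange -120 251 [-58.8 -53.8 -48.9]
orange -60 336 [-137.3 -106.6  -49.2]
orange 0 851 [-164.8 -108.7  -49.2]
orange 60 362 [-147.   -54.8  -48.7]
blue -120 282 [-79.6 -76.  -72.2]
blue -60 256 [-79.6 -75.9 -72.3]
blue 0 242 [-79.9 -76.1 -72.4]
blue 60 206 [-79.7 -76.2 -72.6]
```

```bash
python3 - <<'E'
from h import *
m,i=load("w1")
f=lambda L:np.array(L)/2.14+[235,20]
P=cast(m,f([(75,163),(374,32),(522,475)]),.042)[:,:2]
o=cast(m,f([(151,156),(310,538)]),.034)[:,:2]
th0=np.arctan2(*(o[1]-o[0])[::-1]);print("orange dir",th0,"len",np.linalg.norm(o[1]-o[0]))
fe=cast(m,f([(332,80),(465,475)]),.040)[:,:2];print("fence dir",np.arctan2(*(fe[1]-fe[0])[::-1]))
b=cast(m,f([(118,173),(279,549)]),.034)[:,:2];print("blue dir",np.arctan2(*(b[1]-b[0])[::-1]))
print("corners",P, "len",np.linalg.norm(P[2]-P[1]),np.linalg.norm(P[1]-P[0]))
th,t,r=fit([(-.148,-.093),(-.148,.093),(.148,.093)],P);print(th,t,(r*1000).round(1).tolist())
E
```

```text
orange dir 0.09456732329849417 len 0.268956055087964
fence dir 0.08474305878750013
blue dir 0.09325936165428533
corners [[0.41369403 0.09472166]
 [0.39694526 0.27912227]
 [0.68606399 0.30794543]] len 0.29055190714924645 0.18515967657152155
0.10001688571352012 [0.55108324 0.20134399] [[-0.6, -0.7], [-2.4, -0.0], [3.0, 0.7]]
```

Request:
carry_out:
  deltas: "0.8 -2 -3.5 0 1; 0.8 -2 -3.5 0 1; 0.8 -2 -3.5 0 1; 0.8 -2 -3.5 0 1; 0.8 -2 -3.5 0 1; 0.8 -2 -3.5 0 1; 0.8 -2 -3.5 0 1; 0.8 -2 -3.5 0 1; 0.8 -2 -3.5 0 1; 0.8 -2 -3.5 0 1"

```text
time_s: 2.75
ee_pos: [0.6036, -0.2672, 0.3024]
ee_rot: [-0.982, 1.337, 0.983]
contact_force: [1.2, 0.2, 0.1]
grip_width: 0.088
```

Request:
carry_out:
  deltas: "0 0 0 0 1; 0 0 0 0 1; 0 0 0 0 1"

```text
time_s: 3.05
ee_pos: [0.6032, -0.2658, 0.3029]
ee_rot: [-0.982, 1.338, 0.983]
contact_force: [0.1, -0.5, 0.1]
grip_width: 0.0876
```

```bash
python3 - <<'E'
from h import *
m,i=shot("wrist","w2");print(sense()["ee_pos"])
E
```

```text
[ 0.60327693 -0.26580951  0.30310467]
```

View pics/w2.png

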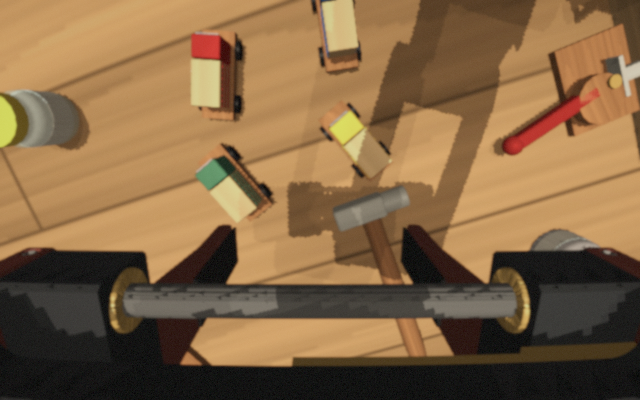

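```bash
python3 - <<'E'
from h import *
m,i=load("w2")
c=i[0:230,180:400];cv2.imwrite("pics/c2.png",cv2.resize(c,None,fx=2.6,fy=2.6,interpolation=cv2.INTER_CUBIC))
E
```

```text
(no output)
```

View pics/c2.png

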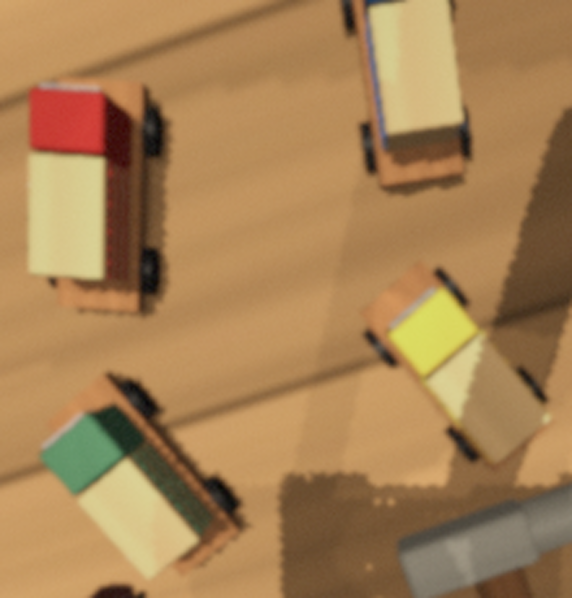

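```bash
python3 - <<'E'
from h import *
m,i=load("w2")
T={"red":[(31,90),(105,93),(105,279),(29,272)],"green":[(42,458),(100,408),(198,540),(149,577)],"yellow":[(388,330),(437,287),(548,415),(497,465)]}
for k,c in T.items():
    P=cast(m,np.array(c)/2.6+[180,0],.06)[:,:2]
    h=(P[0]+P[1]-P[2]-P[3]);print(k,"c",P.mean(0).round(4),"head",np.arctan2(h[1],h[0]).round(3),"len",(np.linalg.norm(h)/2).round(4),"wid",np.linalg.norm(P[0]-P[1]).round(4),np.linalg.norm(P[2]-P[3]).round(4))
P=cast(m,np.array([(388,136),(463,125),(370,5),(447,0)])/2.6+[180,0],.06)[:,:2]
h=(P[2]-P[0])/np.linalg.norm(P[2]-P[0])+(P[3]-P[1])/np.linalg.norm(P[3]-P[1]);h/=np.linalg.norm(h)
print("blue c",((P[0]+P[1])/2+.033*h).round(4),"head",np.arctan2(h[1],h[0]).round(3),"wid",np.linalg.norm(P[0]-P[1]))
go((0,0,0))
E
```

```text
red c [ 0.4683 -0.3354] head 2.761 len 0.0644 wid 0.0268 0.0287
green c [ 0.5839 -0.358 ] head -2.812 len 0.0633 wid 0.0313 0.0259
yellow c [ 0.579  -0.2146] head -2.728 len 0.0661 wid 0.0241 0.0274
blue c [ 0.4574 -0.2005] head 2.991 wid 0.027187510732865523
now [ 0.6033 -0.2658  0.3031] jawyaw 1.267 q6 -1.79 F [0. 0. 1.] w 0.0879 t 3.1
delta cm [30.33 65.51  7.31] yaw 0
```

Request:
carry_out:
  deltas: "3 1.9 2.1 0 0.6; 3 1.9 2.1 0 0.6; 1 0 0 -0.144 0.6; 1 0 0 -0.144 0.6; 1 0 0 -0.143 0.6; 1 0 0 -0.143 0.6; 0 0 0 -0.143 0.6; 0 0 0 0 0.6; 0 0 0 0 0.6"

```text
time_s: 4.0
ee_pos: [0.5799, -0.2155, 0.2033]
ee_rot: [-1.504, 0.987, 1.503]
contact_force: [0.1, -0.1, 0.4]
grip_width: 0.0528
```

```bash
python3 - <<'E'
from h import *
go((.579,-.2146,.106),-2.728+np.pi/2)
m,i=shot("wrist","w3")
# expected body corners
c=np.array([.579,-.2146]);h=-2.728;u=np.array([np.cos(h),np.sin(h)]);v=np.array([-u[1],u[0]])
P=[np.r_[c+a*.033*u+b*.014*v,.06] for a,b in((1,1),(1,-1),(-1,-1),(-1,1))]
cv2.polylines(i,[proj(m,P).round().astype(int)],True,(255,0,255),1);cv2.imwrite("pics/w3o.png",i)
E
```

```text
now [ 0.5799 -0.2155  0.2033] jawyaw 1.979 q6 -2.45 F [ 0.1 -0.1  0.4] w 0.0528 t 4.0
delta cm [9.73 0.05 0.13] yaw -0.005
```

View pics/w3o.png

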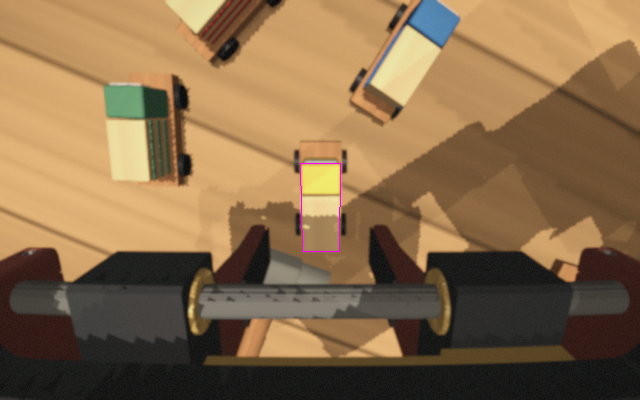

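Request:
carry_out:
  deltas: "4 0 0 0 0.6; 4 0 0 0 0.6; 1.7 0 0.1 0 0.6; 0 0 0 0 0.6; 0 0 0 0 0; 0 0 0 0 0; 0 0 0 0 0; 0 0 0 0 0; -4 0 0 0 0; -4 0 0 0 0"
  newtons: 15

```text
time_s: 5.05
ee_pos: [0.5784, -0.2153, 0.1858]
ee_rot: [-1.503, 0.986, 1.508]
contact_force: [0.5, -0.5, -1.6]
grip_width: 0.0279
```

Request:
carry_out:
  deltas: "-3 0 0 0.145 0; 0 0 0 0.145 0; 0 0 0 0.145 0; 0 0 0 0.145 0; 0 0 0 0.145 0; 0 0 0 0.145 0; 0 0 0 0.145 0; 0 0 0 0.145 0; 0 0 0 0.145 0; 0 0 0 0.145 0"

```text
time_s: 6.05
ee_pos: [0.5792, -0.2157, 0.216]
ee_rot: [-0.412, 1.531, 0.412]
contact_force: [-0.6, 0.1, -0.4]
grip_width: 0.0281
```

Request:
carry_out:
  deltas: "0 0 0 0.145 0; 0 0 0 0.145 0; 0 0 0 0.146 0; 0 0 0 0 0; 0 0 0 0 0"

```text
time_s: 6.55
ee_pos: [0.5792, -0.2157, 0.2159]
ee_rot: [-0.079, 1.569, 0.078]
contact_force: [0.9, 0.4, -1.1]
grip_width: 0.028
```

```bash
cat >> h.py <<'E'
TH=.093;C0=np.array([.5505,.2015]);Qc=np.array([[np.cos(TH),-np.sin(TH)],[np.sin(TH),np.cos(TH)]])
def c2w(x,y,z=None):
    p=C0+Qc@np.array([x,y])/1000; return p if z is None else np.r_[p,z]
E
python3 - <<'E'
from h import *
go(c2w(93,6,.22),TH); [print(s,c2w(s,6)) for s in (93,31,-31,-93)]
E
```

```text
now [ 0.5792 -0.2157  0.2159] jawyaw 0.1 q6 -0.57 F [ 0.9  0.4 -1.1] w 0.028 t 6.5
delta cm [-0.42 42.33 10.6 ] yaw 0.007
93 [0.64254092 0.21611061]
31 [0.58080884 0.21035292]
-31 [0.51907677 0.20459523]
-93 [0.45734469 0.19883753]
```

Request:
carry_out:
  deltas: "0 4.2 1.06 0.007 0; 0 4.2 1.06 0 0; 0 4.2 1.06 0 0; 0 4.2 1.06 0 0; 0 4.2 1.06 0 0; 0 4.2 1.06 0 0; 0 4.2 1.06 0 0; 0 4.2 1.06 0 0; 0 4.2 1.06 0 0; 0 4.2 1.06 0 0"

```text
time_s: 7.55
ee_pos: [0.6473, 0.2139, 0.2158]
ee_rot: [-0.073, 1.569, 0.073]
contact_force: [0.6, -0.5, -1.3]
grip_width: 0.028
```

Request:
carry_out:
  deltas: "0 0 0 0 0; 0 0 0 0 0; 0 0 0 0 0"

```text
time_s: 7.85
ee_pos: [0.6469, 0.2112, 0.2155]
ee_rot: [-0.071, 1.57, 0.07]
contact_force: [-0.3, 1.2, -1.5]
grip_width: 0.0279
```

```bash
python3 - <<'E'
from h import *
go(c2w(93,6,.113),TH)
m,i=shot("wrist","w4")
for x,y,z in ((-148,-93,42),(-148,93,42),(148,93,42),(148,-93,42),(-135,-48,34),(135,-48,34),(-138,58,40),(138,58,40)):
    cv2.circle(i,proj(m,c2w(x,y,z/1000))[0].round().astype(int).tolist(),2,(255,0,255),-1)
cv2.imwrite("pics/w4o.png",i)
E
```

```text
now [0.6469 0.2112 0.2155] jawyaw 0.09 q6 0.12 F [-0.3  1.2 -1.5] w 0.0279 t 7.8
delta cm [10.25  0.54 -0.38] yaw -0.003
```

View pics/w4o.png

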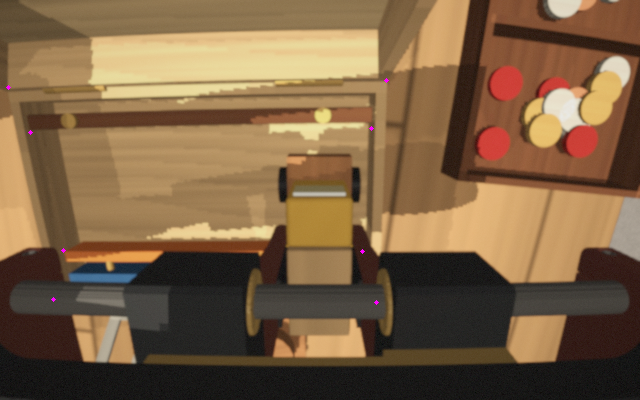

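Request:
carry_out:
  deltas: "3 0.6 -0.38 0 0; 3 0 0 0 0; 2.2 0 0 0 0; 1.2 0 0 0 0; 0.8 0 0 0 0; 0 0 0 0 0; 0 0 0 0 0"

```text
time_s: 8.6
ee_pos: [0.6437, 0.2175, 0.1145]
ee_rot: [-0.069, 1.568, 0.07]
contact_force: [0.4, 0.1, -0.1]
grip_width: 0.0277
```

Request:
carry_out:
  deltas: "0 0 0 0 0.55; 0 0 0 0 0.55; 0 0 0 0 0.55; -2 0 0 0 0.55; -4 0 0 0 0.55; -4 0 0 0 0.55; 0 0 0 0 0.55; 0 0 0 0 0.55"

```text
time_s: 9.4
ee_pos: [0.6435, 0.218, 0.2151]
ee_rot: [-0.07, 1.567, 0.07]
contact_force: [-0.3, -0.4, -1.0]
grip_width: 0.0484
```

```bash
python3 - <<'E'
from h import *
h=2.991
go((.4574,-.2005,.22),h-np.pi/2)
m,i=shot("wrist","w5");m,i=shot("top","t5")
for n,c,hd in (("b",(.4574,-.2005),2.991),("r",(.4683,-.3354),2.761),("g",(.5839,-.358),-2.812)):
    c=np.array(c);u=np.array([np.cos(hd),np.sin(hd)]);v=np.array([-u[1],u[0]])
    P=[np.r_[c+a*.033*u+b*.014*v,.06] for a,b in((1,1),(1,-1),(-1,-1),(-1,1))]
    cv2.polylines(i,[(proj(m,P)*16).round().astype(int)],True,(255,0,255),1,cv2.LINE_AA,4)
a=cv2.resize(i[150:300,300:440],None,fx=2.6,fy=2.6);w=cv2.imread("pics/w5.png")[60:400,0:430]
b=cv2.resize(w,None,fx=390/340,fy=390/340)
cv2.imwrite("pics/t5o.png",np.hstack([cv2.resize(a,(364,390)),b])[:, :800])
E
```

```text
now [0.6435 0.218  0.2151] jawyaw 0.089 q6 0.14 F [-0.3 -0.4 -1. ] w 0.0484 t 9.4
delta cm [ -0.57 -40.03 -22.27] yaw -1.331
```

View pics/t5o.png

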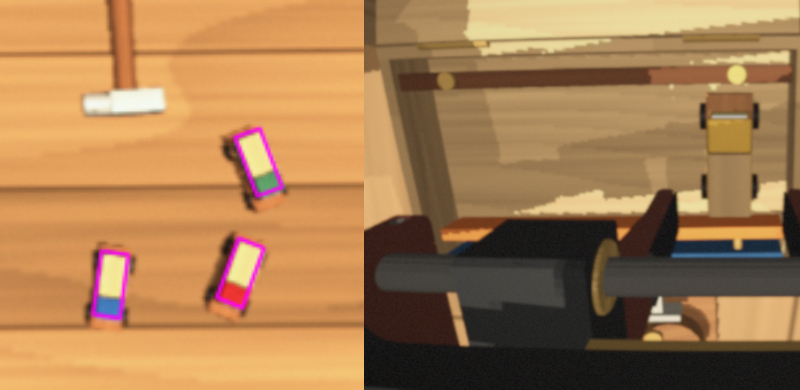

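Request:
carry_out:
  deltas: "0 -4 -2.23 0 0.6; 0 -4 -2.23 0 0.6; 0 -4 -2.23 0 0.6; 0 -4 -2.23 0 0.6; 0 -4 -2.23 0 0.6; 0 -4 -2.23 0 0.6; 0 -4 -2.23 0 0.6; 0 -4 -2.23 0 0.6; 0 -4 -2.23 0 0.6; 0 -4 -2.23 0 0.6"

```text
time_s: 10.5
ee_pos: [0.4544, -0.2014, 0.2122]
ee_rot: [-0.069, 1.572, 0.071]
contact_force: [0.5, -0.3, -0.2]
grip_width: 0.0528
```

Request:
carry_out:
  deltas: "0 0 0 -0.148 0.6; 0 0 0 -0.148 0.6; 0 0 0 -0.148 0.6; 0 0 0 -0.148 0.6; 0 0 0 -0.148 0.6; 0 0 0 -0.148 0.6; 0 0 0 -0.148 0.6; 0 0 0 -0.148 0.6; 0 0 0 -0.147 0.6; 0 0 0 0 0.6"

```text
time_s: 11.5
ee_pos: [0.4555, -0.1999, 0.2123]
ee_rot: [-1.096, 1.277, 1.101]
contact_force: [-0.0, 0.1, 0.5]
grip_width: 0.0524
```

```bash
cat >> h.py <<'E'
TR={"blue":((.4574,-.2005),2.991,((100,120,40),(125,255,255))),"red":((.4683,-.3354),2.761,((0,190,110),(6,255,255))),"green":((.5839,-.358),-2.812,((60,80,40),(90,255,255)))}
def chk(names,cam="top"):
    "compare cab-colour centroid near expected cab in the picture, mm"
    m,i=shot(cam,"chk")
    for n in names:
        c,h,(lo,hi)=TR[n];p=np.r_[np.array(c)+.023*np.array([np.cos(h),np.sin(h)]),.06]
        e=proj(m,p)[0];k=hsv(i,lo,hi);M=np.zeros_like(k);cv2.circle(M,e.round().astype(int).tolist(),28 if cam=="top" else 120,255,-1)
        k&=M;ys,xs=np.nonzero(k);
        if len(xs): print(n,cam,len(xs),"off mm",((cast(m,[(np.median(xs),np.median(ys))],.06)[0]-p)[:2]*1000).round(1))
        else: print(n,"NOT SEEN")
E
python3 - <<'E'
from h import *
go((.4574,-.2005,.106),2.991-np.pi/2)
chk(["red","green","blue"]);chk(["blue"],"wrist")
E
```

```text
now [ 0.4555 -0.1999  0.2123] jawyaw 1.421 q6 -1.97 F [-0.   0.1  0.5] w 0.0524 t 11.5
delta cm [10.63 -0.23 -0.04] yaw 0.001
red top 40 off mm [-4.4 -7.7]
green top 64 off mm [-3.4 -0.1]
blue NOT SEEN
blue wrist 935 off mm [-0.1 -0.6]
```

Request:
carry_out:
  deltas: "4 -0.2 0 0 0.6; 4 0 0 0 0.6; 2.6 0 0 0 0.6; 0 0 0 0 0.6; 0 0 0 0 0; 0 0 0 0 0; 0 0 0 0 0; 0 0 0 0 0; -4 0 0 0 0; -4 0 0 0 0"
  newtons: 15

```text
time_s: 12.6
ee_pos: [0.4575, -0.2003, 0.1883]
ee_rot: [-1.095, 1.278, 1.099]
contact_force: [0.1, -0.7, -0.4]
grip_width: 0.028
```

Request:
carry_out:
  deltas: "-3 0 0 0.148 0; 0 0 0 0.148 0; 0 0 0 0.148 0; 0 0 0 0.148 0; 0 0 0 0.148 0; 0 0 0 0.148 0; 0 0 0 0.148 0; 0 0 0 0.148 0; 0 0 0 0.144 0; 0 0 0 0 0"

```text
time_s: 13.6
ee_pos: [0.4583, -0.2007, 0.2182]
ee_rot: [-0.071, 1.569, 0.071]
contact_force: [-0.5, -0.9, -0.9]
grip_width: 0.028
```

```bash
python3 - <<'E'
from h import *
go(c2w(31,7,.22),TH)
E
```

```text
now [ 0.4583 -0.2007  0.2182] jawyaw 0.091 q6 -0.64 F [-0.5 -0.9 -0.9] w 0.028 t 13.6
delta cm [-0.19 39.93 15.92] yaw -0.002
```

Request:
carry_out:
  deltas: "0 4 1.6 0 0; 0 4 1.6 0 0; 0 4 1.6 0 0; 0 4 1.6 0 0; 0 4 1.6 0 0; 0 4 1.6 0 0; 0 4 1.6 0 0; 0 4 1.6 0 0; 0 4 1.6 0 0; 0 4 1.6 0 0"

```text
time_s: 14.6
ee_pos: [0.581, 0.2141, 0.218]
ee_rot: [-0.076, 1.569, 0.076]
contact_force: [0.6, -1.3, -0.4]
grip_width: 0.0281
```

Request:
carry_out:
  deltas: "0 0 0 0 0; 3 0 0 0 0; 3 0 0 0 0; 0 0 0 0 0; 0 0 0 0 0"

```text
time_s: 15.1
ee_pos: [0.5804, 0.2116, 0.1577]
ee_rot: [-0.074, 1.571, 0.073]
contact_force: [1.5, 0.7, -0.4]
grip_width: 0.0276
```

```bash
python3 - <<'E'
from h import *
go(c2w(31,7,.113),TH)
E
```

```text
now [0.5804 0.2116 0.1577] jawyaw 0.093 q6 0.14 F [ 1.5  0.7 -0.4] w 0.0276 t 15.1
delta cm [ 4.47 -0.03  0.03] yaw 0.0
```

Spot on. Lower, release, rise; then over to the red truck.

Request:
carry_out:
  deltas: "2 0 0 0 0; 1.6 0 0 0 0; 0.8 0 0 0 0; 0 0 0 0 0; 0 0 0 0 0.55; 0 0 0 0 0.55; 0 0 0 0 0.55; -2 0 0 0 0.55; -4 0 0 0 0.55; -4 0 0 0 0.55"

```text
time_s: 16.1
ee_pos: [0.5803, 0.2121, 0.2143]
ee_rot: [-0.073, 1.572, 0.072]
contact_force: [1.1, 0.7, 0.4]
grip_width: 0.0485
```

```bash
python3 - <<'E'
from h import *
go((.4683,-.3354,.22),2.761-np.pi/2)
E
```

```text
now [0.5803 0.2121 0.2143] jawyaw 0.092 q6 0.15 F [1.1 0.7 0.4] w 0.0485 t 16.1
delta cm [ -0.52 -53.48 -16.19] yaw -1.098
```

Request:
carry_out:
  deltas: "0 -4.46 -1.35 0 0.6; 0 -4.46 -1.35 0 0.6; 0 -4.46 -1.35 0 0.6; 0 -4.46 -1.35 0 0.6; 0 -4.46 -1.35 0 0.6; 0 -4.46 -1.35 0 0.6; 0 -4.46 -1.35 0 0.6; 0 -4.46 -1.35 0 0.6; 0 -4.46 -1.35 0 0.6; 0 -4.46 -1.35 0 0.6"

```text
time_s: 17.1
ee_pos: [0.4869, -0.2461, 0.2142]
ee_rot: [-0.073, 1.569, 0.072]
contact_force: [1.5, -0.3, -0.4]
grip_width: 0.0528
```

Request:
carry_out:
  deltas: "0 -4.46 -1.35 0 0.6; 0 -4.46 -1.35 0 0.6; 0 0 0 -0.137 0.6; 0 0 0 -0.137 0.6; 0 0 0 -0.137 0.6; 0 0 0 -0.137 0.6; 0 0 0 -0.137 0.6; 0 0 0 -0.137 0.6; 0 0 0 -0.137 0.6; 0 0 0 -0.137 0.6"

```text
time_s: 18.1
ee_pos: [0.4688, -0.3356, 0.2141]
ee_rot: [-0.928, 1.364, 0.927]
contact_force: [0.6, 0.3, -0.4]
grip_width: 0.053
```

```bash
python3 - <<'E'
from h import *
chk(["red","green"],"wrist")
go((.4683,-.3354,.106),2.761-np.pi/2)
E
```

```text
red wrist 15 off mm [9.2 4.7]
green wrist 242 off mm [ 4.  -4.6]
now [ 0.4688 -0.3356  0.2141] jawyaw 1.201 q6 -1.94 F [0.2 0.7 0.1] w 0.0528 t 18.1
delta cm [1.081e+01 6.000e-02 1.000e-02] yaw 0.01
```

```bash
python3 - <<'E'
from h import *
m,i=load("chk")
for n in ("red","green"):
    c,h,_=TR[n];c=np.array(c);u=np.array([np.cos(h),np.sin(h)]);v=np.array([-u[1],u[0]])
    P=[np.r_[c+a*.033*u+b*.014*v,.06] for a,b in((1,1),(1,-1),(-1,-1),(-1,1))]
    cv2.polylines(i,[(proj(m,P)*16).round().astype(int)],True,(255,0,255),1,cv2.LINE_AA,4)
    p=proj(m,np.r_[c+.023*u,.06])[0].astype(int);print(n,p,cv2.cvtColor(i[p[1]:p[1]+1,p[0]:p[0]+1],cv2.COLOR_BGR2HSV))
cv2.imwrite("pics/w6o.png",i)
E
```

```text
red [318 174] [[[  2 185 208]]]
green [326 318] [[[56 56 95]]]
```

View pics/w6o.png

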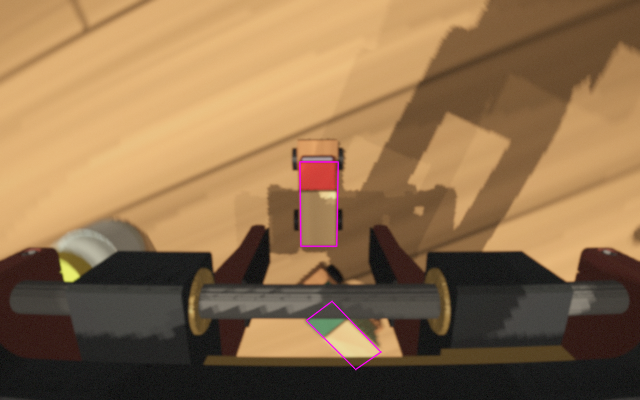

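Request:
carry_out:
  deltas: "4 0 0 0 0.6; 4 0 0 0 0.6; 2.8 0 0 0 0.6; 0 0 0 0 0.6; 0 0 0 0 0; 0 0 0 0 0; 0 0 0 0 0; 0 0 0 0 0; -4 0 0 0 0; -4 0 0 0 0"
  newtons: 15

```text
time_s: 19.15
ee_pos: [0.468, -0.3349, 0.1861]
ee_rot: [-0.921, 1.367, 0.925]
contact_force: [0.5, -0.5, -1.7]
grip_width: 0.0276
```

Request:
carry_out:
  deltas: "-3 0 0 0.138 0; 0 0 0 0.138 0; 0 0 0 0.138 0; 0 0 0 0.138 0; 0 0 0 0.138 0; 0 0 0 0.138 0; 0 0 0 0.138 0; 0 0 0 0.137 0; 0 0 0 0 0; 0 0 0 0 0"

```text
time_s: 20.15
ee_pos: [0.4687, -0.3356, 0.2161]
ee_rot: [-0.07, 1.569, 0.069]
contact_force: [-0.1, -1.2, -1.1]
grip_width: 0.0281
```

```bash
python3 - <<'E'
from h import *
go(c2w(-31,7,.22),TH)
E
```

```text
now [ 0.4687 -0.3356  0.2161] jawyaw 0.089 q6 -0.83 F [-0.1 -1.2 -1.1] w 0.0281 t 20.1
delta cm [-0.41 53.46  9.79] yaw -0.004
```

Request:
carry_out:
  deltas: "0 4.46 0.8 0 0; 0 4.46 0.8 0 0; 0 4.46 0.8 0 0; 0 4.46 0.8 0 0; 0 4.46 0.8 0 0; 0 4.46 0.8 0 0; 0 4.46 0.8 0 0; 0 4.46 0.8 0 0; 0 4.46 0.8 0 0; 0 4.46 0.8 0 0"

```text
time_s: 21.15
ee_pos: [0.5106, 0.1175, 0.216]
ee_rot: [-0.069, 1.569, 0.069]
contact_force: [0.5, -0.6, -1.2]
grip_width: 0.0281
```

Request:
carry_out:
  deltas: "0 4.46 0.9 -0.004 0; 0 4.4 0.9 0 0; 0 0 0 0 0; 3 0 0 0 0; 3 0 0 0 0; 0 0 0 0 0; 0 0 0 0 0"

```text
time_s: 21.85
ee_pos: [0.5205, 0.2048, 0.1557]
ee_rot: [-0.071, 1.571, 0.07]
contact_force: [0.5, 0.4, -1.2]
grip_width: 0.028
```

```bash
python3 - <<'E'
from h import *
go(c2w(-31,7,.113),TH)
E
```

```text
now [0.5205 0.2048 0.1557] jawyaw 0.09 q6 0.16 F [ 0.5  0.4 -1.2] w 0.028 t 21.9
delta cm [ 4.27  0.09 -0.14] yaw -0.003
```

Request:
carry_out:
  deltas: "2 0.1 -0.1 0 0; 1.5 0 0 0 0; 0.8 0 0 0 0; 0 0 0 0 0; 0 0 0 0 0.55; 0 0 0 0 0.55; 0 0 0 0 0.55; -2 0 0 0 0.55; -4 0 0 0 0.55; -4 0 0 0 0.55"

```text
time_s: 22.85
ee_pos: [0.5191, 0.2062, 0.2134]
ee_rot: [-0.07, 1.572, 0.07]
contact_force: [0.8, 1.2, -0.6]
grip_width: 0.048
```

```bash
python3 - <<'E'
from h import *
go((.5839,-.358,.22),-2.812+np.pi/2)
go((.5839,-.358,.22),-2.812-np.pi/2)
chk(["green"])
E
```

```text
now [0.5191 0.2062 0.2134] jawyaw 0.089 q6 0.17 F [ 0.8  1.2 -0.6] w 0.048 t 22.9
delta cm [ -0.64 -56.77   1.43] yaw 1.33
now [0.5191 0.2062 0.2134] jawyaw 0.089 q6 0.17 F [ 0.8  1.2 -0.6] w 0.048 t 22.9
delta cm [ -0.64 -56.77   1.43] yaw 1.33
green top 64 off mm [-3.4 -0.1]
```

Request:
carry_out:
  deltas: "0 -4.73 0.12 0 0.6; 0 -4.73 0.12 0 0.6; 0 -4.73 0.12 0 0.6; 0 -4.73 0.12 0 0.6; 0 -4.73 0.12 0 0.6; 0 -4.73 0.12 0 0.6; 0 -4.73 0.12 0 0.6; 0 -4.73 0.12 0 0.6; 0 -4.73 0.12 0 0.6; 0 -4.73 0.12 0 0.6"

```text
time_s: 23.9
ee_pos: [0.5737, -0.2658, 0.2129]
ee_rot: [-0.07, 1.569, 0.07]
contact_force: [0.1, -0.4, 0.1]
grip_width: 0.0526
```

Request:
carry_out:
  deltas: "0 -4.73 0.12 0 0.6; 0 -4.73 0.12 0 0.6; 0 0 0 0.148 0.6; 0 0 0 0.148 0.6; 0 0 0 0.148 0.6; 0 0 0 0.148 0.6; 0 0 0 0.148 0.6; 0 0 0 0.148 0.6; 0 0 0 0.148 0.6; 0 0 0 0.148 0.6"

```text
time_s: 24.9
ee_pos: [0.5845, -0.3577, 0.2128]
ee_rot: [0.856, 1.395, -0.857]
contact_force: [0.7, 0.4, 0.6]
grip_width: 0.0527
```

Request:
carry_out:
  deltas: "0 0 0 0.148 0.6; 0 0 0 0 0.6; 0 0 0 0 0.6"

```text
time_s: 25.2
ee_pos: [0.5845, -0.3577, 0.2127]
ee_rot: [0.961, 1.348, -0.961]
contact_force: [-0.2, 0.2, 0.0]
grip_width: 0.0529
```

```bash
python3 - <<'E'
from h import *
go((.5839,-.358,.106),-2.812+np.pi/2)
m,i=shot("wrist","w7")
c,h,_=TR["green"];c=np.array(c);u=np.array([np.cos(h),np.sin(h)]);v=np.array([-u[1],u[0]])
P=[np.r_[c+a*.033*u+b*.014*v,.06] for a,b in((1,1),(1,-1),(-1,-1),(-1,1))]
cv2.polylines(i,[(proj(m,P)*16).round().astype(int)],True,(255,0,255),1,cv2.LINE_AA,4)
cv2.imwrite("pics/w7o.png",i)
E
```

```text
now [ 0.5845 -0.3577  0.2127] jawyaw -1.239 q6 0.59 F [-0.2  0.2  0. ] w 0.0529 t 25.2
delta cm [ 1.067e+01 -7.000e-02  1.000e-02] yaw 0.002
```

View pics/w7o.png

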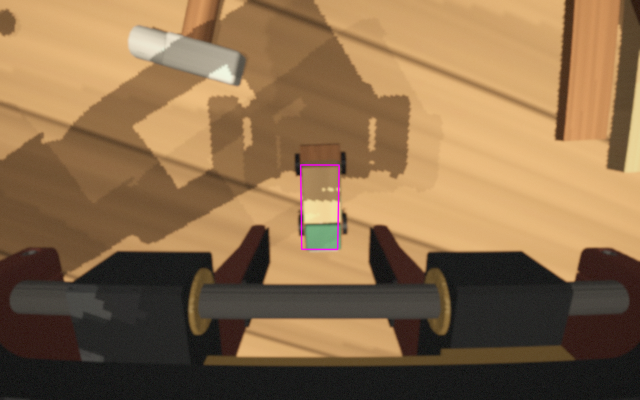

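Request:
carry_out:
  deltas: "4 -0.1 0 0 0.6; 4 0 0 0 0.6; 2.7 0 0 0 0.6; 0 0 0 0 0.6; 0 0 0 0 0; 0 0 0 0 0; 0 0 0 0 0; 0 0 0 0 0; -4 0 0 0 0; -4 0 0 0 0"
  newtons: 15

```text
time_s: 26.25
ee_pos: [0.5827, -0.3574, 0.1857]
ee_rot: [0.965, 1.35, -0.965]
contact_force: [1.4, -0.1, -0.7]
grip_width: 0.0278
```

Request:
carry_out:
  deltas: "-3 0 0 -0.148 0; 0 0 0 -0.148 0; 0 0 0 -0.148 0; 0 0 0 -0.148 0; 0 0 0 -0.148 0; 0 0 0 -0.148 0; 0 0 0 -0.148 0; 0 0 0 -0.148 0; 0 0 0 -0.148 0; 0 0 0 0 0"

```text
time_s: 27.25
ee_pos: [0.5835, -0.358, 0.2162]
ee_rot: [-0.071, 1.569, 0.071]
contact_force: [-0.6, 0.4, -0.8]
grip_width: 0.0281
```

```bash
python3 - <<'E'
from h import *
go(c2w(-93,7,.22),TH)
E
```

```text
now [ 0.5835 -0.358   0.2162] jawyaw 0.09 q6 -0.74 F [-0.6  0.4 -0.8] w 0.0281 t 27.2
delta cm [-0.4  56.7  -7.53] yaw -0.003
```

Request:
carry_out:
  deltas: "0 4.725 -0.63 0 0; 0 4.725 -0.63 0 0; 0 4.725 -0.63 0 0; 0 4.725 -0.63 0 0; 0 4.725 -0.63 0 0; 0 4.725 -0.63 0 0; 0 4.725 -0.63 0 0; 0 4.725 -0.63 0 0; 0 4.725 -0.63 0 0; 0 4.725 -0.63 0 0"

```text
time_s: 28.25
ee_pos: [0.4783, 0.1087, 0.2163]
ee_rot: [-0.066, 1.568, 0.066]
contact_force: [0.5, -0.2, -1.4]
grip_width: 0.0279
```

Request:
carry_out:
  deltas: "0 4.725 -0.62 -0.003 0; 0 4.725 -0.62 0 0; 0 0 0 0 0; 3 0 0 0 0; 3 0 0 0 0; 0 0 0 0 0; 0 0 0 0 0"

```text
time_s: 28.95
ee_pos: [0.4579, 0.1994, 0.1559]
ee_rot: [-0.071, 1.571, 0.07]
contact_force: [-0.3, -0.1, -1.5]
grip_width: 0.0281
```

```bash
python3 - <<'E'
from h import *
go(c2w(-93,7,.113),TH)
E
```

```text
now [0.4579 0.1994 0.1559] jawyaw 0.09 q6 0.18 F [-0.3 -0.1 -1.5] w 0.0281 t 28.9
delta cm [ 4.29  0.05 -0.05] yaw -0.003
```

Request:
carry_out:
  deltas: "2 0 0 0 0; 1.5 0 0 0 0; 0.8 0 0 0 0; 0 0 0 0 0; 0 0 0 0 0.55; 0 0 0 0 0.55; 0 0 0 0 0.55; -2 0 0 0 0.55; -4 0 0 0 0.55; -4 0 0 0 0.55"

```text
time_s: 29.95
ee_pos: [0.4573, 0.1998, 0.2136]
ee_rot: [-0.073, 1.571, 0.072]
contact_force: [0.5, -0.3, 0.6]
grip_width: 0.0484
```

Request:
carry_out:
  deltas: "-5 -3 3 0 0; -5 -4 4 0 0; -3 -4 4 0 0; 0 -3 3 0 0; 0 0 0 0 0; 0 0 0 0 0; 0 0 0 0 0; 0 0 0 0 0"

```text
time_s: 30.75
ee_pos: [0.5769, 0.1008, 0.3069]
ee_rot: [-0.073, 1.571, 0.073]
contact_force: [0.2, 0.1, -1.3]
grip_width: 0.001
```

```bash
python3 - <<'E'
from h import *
go(c2w(0,0,.3),TH)
m,i=shot("wrist","w8")
for x,y,z in ((-148,-93,42),(-148,93,42),(148,93,42),(148,-93,42),(-135,-48,34),(135,-48,34),(-138,60,40),(138,60,40)):
    cv2.circle(i,proj(m,c2w(x,y,z/1000))[0].round().astype(int).tolist(),1,(255,0,255),-1)
cv2.imwrite("pics/w8o.png",i)
E
```

```text
now [0.5769 0.1008 0.3069] jawyaw 0.093 q6 -0.04 F [ 0.2  0.1 -1.3] w 0.001 t 30.8
delta cm [ 0.69 10.27 -1.69] yaw 0.0
```

View pics/w8o.png

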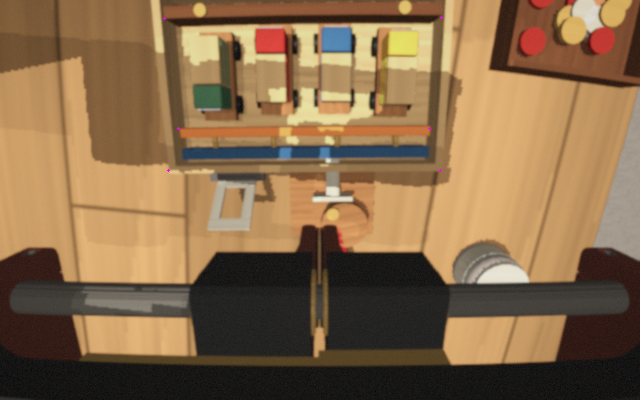

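```bash
python3 - <<'E'
from h import *
m,i=load("w2")
k=hsv(i,(0,150,60),(8,255,255));k[:,:495]=0;k[:90]=0;k[160:]=0
ys,xs=np.nonzero(k);P=(cast(m,np.c_[xs,ys],.034)[:,:2]-C0)@Qc*1000
d=P-[30,-141];v=np.linalg.svd(d-d.mean(0))[2][0];v*=-np.sign(v[1]);print("mask axis angle",np.arctan2(v[0],-v[1]),"r max",np.hypot(*d.T).max())
f=d[np.hypot(*d.T)>60];print("pivot->far pts angle",np.arctan2(f[:,0].mean(),-f[:,1].mean()),len(f))
for a in (0,.1,.18):
    p=c2w(30+90*np.sin(a),-141-90*np.cos(a),.2);print(a,end=" ");go(p,TH+a)
# gap measurement on w8
m,i=load("w8")
for n,lo,hi in (("orange",(5,150,60),(17,255,255)),("blue",(100,120,20),(125,255,255))):
    k=hsv(i,lo,hi);k[:125]=0;k[160:]=0;k[:,:185]=0;k[:,428:]=0
    ys,xs=np.nonzero(k);c=(cast(m,np.c_[xs,ys],.034)[:,:2]-C0)@Qc*1000
    print(n,[np.percentile(c[(c[:,0]>a)&(c[:,0]<a+50),1],[4,50,96]).round(1).tolist() for a in (-125,-75,75)])
E
```

```text
mask axis angle 0.19415089564375768 r max 133.6682232299326
pivot->far pts angle 0.22626423072962615 1145
0 now [0.5771 0.1009 0.307 ] jawyaw 0.093 q6 -0.04 F [ 0.4  0.6 -0.5] w 0.0004 t 30.8
delta cm [ 10.7  -12.84   1.3 ] yaw 0.0
0.1 now [0.5771 0.1009 0.307 ] jawyaw 0.093 q6 -0.04 F [ 0.4  0.6 -0.5] w 0.0004 t 30.8
delta cm [ 10.69 -12.79   2.2 ] yaw -0.1
0.18 now [0.5771 0.1009 0.307 ] jawyaw 0.093 q6 -0.04 F [ 0.4  0.6 -0.5] w 0.0004 t 30.8
delta cm [ 10.69 -12.69   2.91] yaw -0.18
orange [[-58.0, -52.8, -48.4], [-57.3, -52.9, -47.7], [-56.1, -50.9, -46.5]]
blue [[-79.8, -75.4, -71.0], [-78.9, -74.5, -70.1], [-77.7, -73.3, -68.9]]
```

Request:
carry_out:
  deltas: "0 -4.3 1 0 0.6; 0 -4.2 1 0 0.6; 3 -4.1 1.1 0 0.6; 4 0 0 -0.1 0.6; 4 0 0 -0.1 0.6; 4 0 0 0 0.6; 3 0 0 0 0.6; 0 0 0 0 0.6; 0 0 0 0 0.6"

```text
time_s: 31.7
ee_pos: [0.6198, -0.0205, 0.1286]
ee_rot: [-0.23, 1.56, 0.23]
contact_force: [0.6, 0.4, 0.9]
grip_width: 0.053
```

```bash
python3 - <<'E'
from h import *
a=.2;go(c2w(30+90*np.sin(a),-141-90*np.cos(a),.097),TH+a)
m,i=shot("wrist","w9");
cv2.imwrite("pics/w9o.png",i)
E
```

```text
now [ 0.6198 -0.0205  0.1286] jawyaw 0.293 q6 -0.44 F [0.6 0.4 0.9] w 0.053 t 31.7
delta cm [ 3.16 -0.16 -0.08] yaw -0.0
```

View pics/w9o.png

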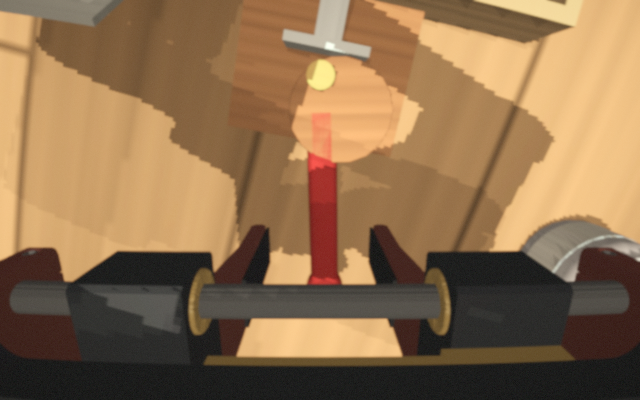

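Request:
carry_out:
  deltas: "2 -0.1 0 0 0.6; 1.1 0 0 0 0.6; 0 0 0 0 0.6; 0 0 0 0 0; 0 0 0 0 0; 0 0 0 0 0; 0 0 0 0 0; 0 0 0 0 0"
  newtons: 30

```text
time_s: 32.55
ee_pos: [0.6212, -0.0221, 0.0979]
ee_rot: [-0.229, 1.557, 0.229]
contact_force: [3.2, 1.9, -1.9]
grip_width: 0.016
```

Request:
carry_out:
  deltas: "0 0.05 0.9 -0.1 0; 0 0.05 0.9 -0.1 0; 0 0.05 0.9 -0.1 0; 0 0.05 0.9 -0.1 0; 0 0.05 0.9 -0.1 0; 0 0.05 0.9 -0.1 0; 0 0.05 0.9 -0.1 0; 0 0.05 0.9 -0.1 0; 0 0 0 0 0; 0 0 0 0 0"

```text
time_s: 33.55
ee_pos: [0.6742, 0.023, 0.0978]
ee_rot: [-0.849, 1.399, 0.848]
contact_force: [-1.0, -1.5, 4.7]
grip_width: 0.0163
```

```bash
cat >> h.py <<'E'
def gap(f,cam="wrist"):
    m,i=shot(cam,f);C=c2w(0,0);x=np.array([-125,125]);
    q=np.vstack([proj(m,c2w(a,b,.034)) for a in (-132,132) for b in (-90,-15)])[[0,1,3,2]]
    M=np.zeros(i.shape[:2],np.uint8);cv2.fillPoly(M,[q.round().astype(int)],255)
    for n,lo,hi in (("orange",(5,150,50),(17,255,255)),("blue",(100,120,20),(125,255,255))):
        ys,xs=np.nonzero(hsv(i,lo,hi)&M);c=(cast(m,np.c_[xs,ys],.034)[:,:2]-C0)@Qc*1000
        for a in range(-130,130,20):
            s=c[(c[:,0]>a)&(c[:,0]<a+20),1]
            if len(s)>20:print(n,a,len(s),np.percentile(s,[4,50,96]).round(1).tolist())
E
python3 - <<'E'
from h import *
go((.6,0,.1))
s=sense();p=s["ee_pos"][:2];d=Qc.T@(p-C0)*1000-[30,-141];print("lever angle est",np.arctan2(d[0],-d[1]),"r",np.hypot(*d),"torque",s["torque"].round(2))
gap("w10")
E
```

```text
now [0.6742 0.023  0.0978] jawyaw 1.09 q6 -1.16 F [-1.  -1.5  4.7] w 0.0163 t 33.5
delta cm [-0.22  5.52 -5.47] yaw 0
lever angle est 1.0089710559337972 r 90.53223926250767 torque [-0.1   0.25  0.45]
orange 50 749 [-53.2, -47.4, -36.6]
orange 70 2228 [-52.6, -43.1, -33.5]
orange 90 1951 [-52.1, -41.9, -26.9]
orange 110 1736 [-52.2, -43.3, -34.2]
blue 30 274 [-78.5, -75.1, -68.9]
blue 50 2500 [-77.6, -67.7, -56.2]
blue 70 2522 [-77.3, -66.5, -55.7]
blue 90 2318 [-77.2, -66.3, -55.6]
blue 110 2024 [-76.7, -65.6, -55.3]
```

Request:
carry_out:
  deltas: "0 0.05 0.9 -0.1 0; 0 0.05 0.9 -0.1 0; 0 0.05 0.9 -0.1 0; 0 0.05 0.9 -0.1 0; 0 0 0 0 0; 0 0 0 0 0"

```text
time_s: 34.2
ee_pos: [0.6834, 0.0571, 0.0978]
ee_rot: [-1.15, 1.247, 1.15]
contact_force: [-2.8, -1.5, 4.9]
grip_width: 0.016
```

Request:
carry_out:
  deltas: "0 0 0 0 0.5; 0 0 0 0 0.5; 0 0 0 0 0.5; -4 0 0 0 0.5; -5 0 0 0 0.5; -5 0 0 0 0.5; -5 -4 0 0 0.5; -2 -4 0 0 0.5; 0 0 0 0 0.5; 0 0 0 0 0.5"

```text
time_s: 35.2
ee_pos: [0.7551, 0.0519, 0.2961]
ee_rot: [-1.15, 1.246, 1.151]
contact_force: [-1.7, 0.4, -0.3]
grip_width: 0.0438
```

```bash
python3 - <<'E'
from h import *
go(c2w(0,0,.3),TH)
gap("w11")
m,i=load("w11");q=proj(m,[c2w(x,y,.034) for x,y in((-135,-80),(135,-80),(135,0),(-135,0))]);print(q.round())
a=np.clip(q.min(0)-20,0,None).astype(int);b=np.minimum(q.max(0)+20,[640,400]).astype(int)
cv2.imwrite("pics/w11c.png",i)
E
```

```text
now [0.7551 0.0519 0.2961] jawyaw 1.491 q6 -1.51 F [-1.7  0.4 -0.3] w 0.0438 t 35.2
delta cm [-0.39 21.59 13.29] yaw 1.398
orange 30 418 [-44.6, -33.7, -19.2]
orange 50 333 [-45.2, -38.2, -26.7]
orange 70 326 [-44.9, -37.9, -27.5]
orange 90 311 [-44.5, -36.8, -19.2]
orange 110 233 [-44.5, -39.2, -25.6]
blue 30 261 [-63.4, -55.8, -50.2]
blue 50 325 [-63.8, -57.0, -50.3]
blue 70 313 [-63.5, -56.6, -49.9]
blue 90 300 [-63.2, -56.5, -49.7]
blue 110 291 [-63.2, -56.4, -49.7]
[[ 353. -187.]
 [ 394.  113.]
 [ 470.  100.]
 [ 440. -199.]]
```

View pics/w11c.png

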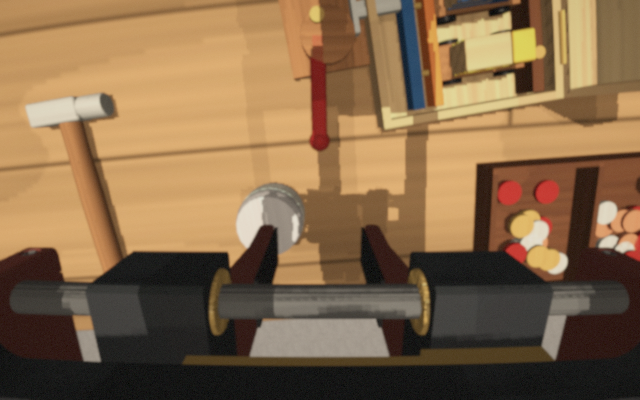

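Request:
carry_out:
  deltas: "0 3.4 3.2 0 0.5; 0 3.4 3.2 0 0.5; 0 3.4 3.2 0 0.5; 0 0 0 0 0.5; 0 0 0 0 0.5; 0 0 0 0 0.5"

```text
time_s: 35.85
ee_pos: [0.6605, 0.155, 0.2957]
ee_rot: [-1.151, 1.247, 1.151]
contact_force: [0.7, -0.3, -0.6]
grip_width: 0.044
```

```bash
python3 - <<'E'
from h import *
gap("w12")
m,i=load("w12");q=proj(m,[c2w(x,y,.034) for x,y in((-135,-80),(100,-80),(100,65),(-135,65))]);print(q.round())
a=np.clip(q.min(0)-10,0,None).astype(int);b=np.minimum(q.max(0)+10,[640,260]).astype(int)
c=i[a[1]:b[1],a[0]:b[0]];f=min(800/c.shape[1],600/c.shape[0]);print(a,f)
cv2.imwrite("pics/w12c.png",cv2.resize(c,None,fx=f,fy=f,interpolation=cv2.INTER_CUBIC))
E
```

```text
orange -70 235 [-39.6, -34.9, -29.9]
orange -50 388 [-39.3, -31.3, -19.7]
orange -30 459 [-38.8, -29.1, -18.5]
orange -10 211 [-39.0, -34.4, -29.7]
orange 10 325 [-38.5, -31.1, -19.6]
orange 30 377 [-38.5, -29.5, -18.7]
orange 50 162 [-37.7, -33.7, -29.5]
orange 70 176 [-37.2, -32.7, -27.8]
orange 90 184 [-37.3, -32.4, -27.5]
orange 110 149 [-37.1, -33.1, -28.9]
blue -90 32 [-59.6, -56.0, -51.3]
blue -70 202 [-59.4, -55.3, -51.3]
blue -50 194 [-59.2, -55.2, -51.1]
blue -30 186 [-58.9, -55.0, -51.0]
blue -10 175 [-58.6, -54.7, -50.8]
blue 10 171 [-58.5, -54.6, -50.7]
blue 30 166 [-58.2, -54.3, -50.5]
blue 50 163 [-58.0, -54.0, -50.0]
blue 70 156 [-57.8, -53.7, -49.8]
blue 90 148 [-57.5, -53.6, -49.6]
blue 110 138 [-57.3, -53.5, -49.7]
[[250. -65.]
 [296. 178.]
 [431. 155.]
 [404. -94.]]
[240   0] 3.2085561497326203
```

View pics/w12c.png

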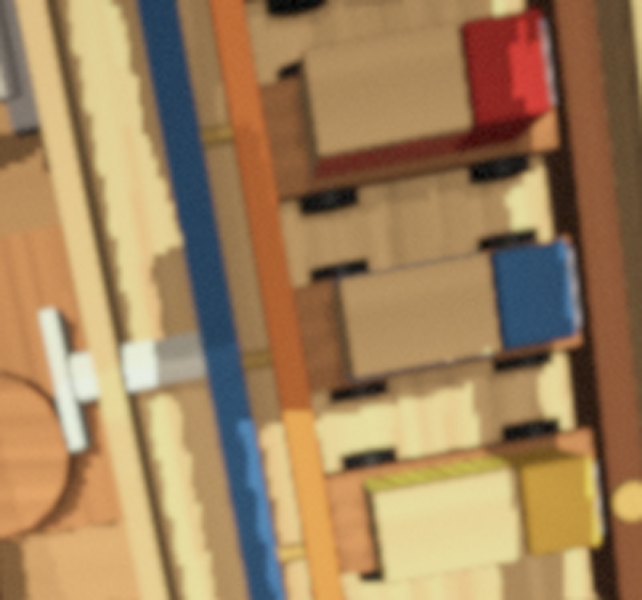

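Request:
carry_out:
  deltas: "2 -1.5 -4.8 0 0.5; 3 -1.55 -4.8 0 0.5; 4 0 0 0 0.5; 4 0 0 0 0.5; 4 0 0 0 0.5; 2.8 0 0 0 0.5; 0 0 0 0 0.5; 0 0 0 0 0; 0 0 0 0 0; 0 0 0 0 0"

```text
time_s: 36.9
ee_pos: [0.6822, 0.067, 0.1061]
ee_rot: [-1.154, 1.245, 1.148]
contact_force: [0.5, -5.8, -3.8]
grip_width: 0.0236
```

```bash
python3 - <<'E'
from h import *
go((.6834,.0571,.0978))
E
```

```text
now [0.6822 0.067  0.1061] jawyaw 1.492 q6 -1.49 F [ 0.5 -5.8 -3.8] w 0.0236 t 36.9
delta cm [ 0.83 -0.2  -0.97] yaw 0
```

Request:
carry_out:
  deltas: "0 0 0 0 0.5; 0 0 0 0 0.5; 0 -0.2 -0.97 0 0.5; 0.8 0 0 0 0.5; 0 0 0 0 0.5; 0 0 0 0 0; 0 0 0 0 0; 0 0 0 0 0; 0 0 0 0 0"

```text
time_s: 37.8
ee_pos: [0.6828, 0.0594, 0.0965]
ee_rot: [-1.151, 1.244, 1.151]
contact_force: [1.2, -0.2, -2.6]
grip_width: 0.0162
```

Request:
carry_out:
  deltas: "0 0.05 0.9 -0.1 0; 0 0.05 0.9 -0.1 0; 0 0.05 0.9 -0.1 0; 0 0.01 0.45 -0.05 0; 0 0 0 0 0; 0 0 0 0 0"

```text
time_s: 38.4
ee_pos: [0.6789, 0.0886, 0.0964]
ee_rot: [-1.409, 1.07, 1.407]
contact_force: [-0.2, -5.0, -0.6]
grip_width: 0.016
```

Request:
carry_out:
  deltas: "0 0 0 0 0.5; 0 0 0 0 0.5; 0 0 0 0 0.5; -4 0 0 0 0.5; -5 0 0 0 0.5; -5 0 0 0 0.5; -5 0 0 0 0.5; 0 0 0 0 0.5"

```text
time_s: 39.2
ee_pos: [0.683, 0.0904, 0.2954]
ee_rot: [-1.414, 1.058, 1.394]
contact_force: [2.0, 0.1, 1.7]
grip_width: 0.044
```

```bash
python3 - <<'E'
from h import *
go((.6605,.155,.2957),1.491)
E
```

```text
now [0.683  0.0904 0.2954] jawyaw 1.842 q6 -1.81 F [2.  0.1 1.7] w 0.044 t 39.2
delta cm [-0.06  0.44  6.82] yaw 0.351
```

Request:
carry_out:
  deltas: "0 0.2 3.4 0 0.5; 0 0.2 3.4 0 0.5; 0 0 0 0.12 0.5; 0 0 0 0.12 0.5; 0 0 0 0.11 0.5; 0 0 0 0 0.5; 0 0 0 0 0.5; 0 0 0 0 0.5"

```text
time_s: 40.0
ee_pos: [0.657, 0.1544, 0.2861]
ee_rot: [-1.152, 1.245, 1.153]
contact_force: [-0.2, -0.1, 0.2]
grip_width: 0.0445
```

```bash
python3 - <<'E'
from h import *
gap("w13");go((.683,.0904,.2))
E
```

```text
orange -70 248 [-39.6, -34.9, -30.0]
orange -50 407 [-39.3, -31.4, -19.8]
orange -30 474 [-38.8, -29.2, -18.5]
orange -10 224 [-38.9, -34.2, -29.5]
orange 10 345 [-38.5, -31.0, -19.2]
orange 30 397 [-38.4, -29.4, -18.9]
orange 50 174 [-37.7, -33.6, -29.6]
orange 70 189 [-37.1, -32.5, -27.5]
orange 90 193 [-37.3, -32.4, -27.4]
orange 110 168 [-37.5, -33.1, -28.6]
blue -90 22 [-53.3, -50.5, -45.9]
blue -70 210 [-53.3, -49.3, -45.3]
blue -50 199 [-53.0, -49.1, -45.2]
blue -30 195 [-52.7, -48.9, -44.9]
blue -10 182 [-52.4, -48.6, -44.8]
blue 10 172 [-52.2, -48.5, -44.8]
blue 30 169 [-52.1, -48.3, -44.5]
blue 50 170 [-52.0, -48.1, -44.2]
blue 70 166 [-52.0, -47.9, -43.8]
blue 90 157 [-51.7, -47.7, -43.8]
blue 110 143 [-51.4, -47.6, -43.7]
now [0.657  0.1544 0.2862] jawyaw 1.494 q6 -1.37 F [-0.   0.8 -0.2] w 0.044 t 40.0
delta cm [ 8.62 -3.08 -6.18] yaw 0
```

```bash
python3 - <<'E'
from h import *
d,t=go(c2w(0,205,.335),TH)
L=130;prev=None
for ph in (1.7,1.5,1.3,1.1,.9,.7,.5,.3,.15,0):
    y=103-L*np.cos(ph)+43*np.sin(ph);z=42+L*np.sin(ph)+43*np.cos(ph)+80
    print(ph,round(y,1),round(z,1),None if prev is None else (round((y-prev[0])/10,2),round(-(z-prev[1])/10,2)));prev=(y,z)
E
```

```text
now [0.657  0.1544 0.2862] jawyaw 1.494 q6 -1.37 F [-0.   0.8 -0.2] w 0.044 t 40.0
delta cm [-4.88 14.46 24.08] yaw 1.401
1.7 162.4 245.4 None
1.5 136.7 254.7 (np.float64(-2.57), np.float64(-0.93))
1.3 109.7 258.8 (np.float64(-2.7), np.float64(-0.4))
1.1 82.4 257.4 (np.float64(-2.73), np.float64(0.14))
0.9 55.9 250.6 (np.float64(-2.65), np.float64(0.68))
0.7 31.3 238.6 (np.float64(-2.46), np.float64(1.19))
0.5 9.5 222.1 (np.float64(-2.17), np.float64(1.66))
0.3 -8.5 201.5 (np.float64(-1.8), np.float64(2.06))
0.15 -19.1 183.9 (np.float64(-1.06), np.float64(1.76))
0 -27.0 165.0 (np.float64(-0.79), np.float64(1.89))
```

Request:
carry_out:
  deltas: "-4.9 0 0 0 0; 0 2.4 4 0 0; 0 2.4 4 0 0; 0 2.4 4 0 0; 0 2.4 4 0 0; 0 2.4 4 0 0; 0 2.4 4 0 0; 0 0 0 0.14 0; 0 0 0 0.14 0; 0 0 0 0.14 0"

```text
time_s: 41.05
ee_pos: [0.532, 0.4057, 0.3353]
ee_rot: [-0.832, 1.406, 0.832]
contact_force: [0.4, -0.8, 0.2]
grip_width: 0.0004
```

Request:
carry_out:
  deltas: "0 0 0 0.14 0; 0 0 0 0.14 0; 0 0 0 0.14 0; 0 0 0 0.14 0; 0 0 0 0.14 0; 0 0 0 0.14 0; 0 0 0 0.14 0; 0 0 0 0 0; 0 0 0 0 0"

```text
time_s: 41.95
ee_pos: [0.5325, 0.4049, 0.3354]
ee_rot: [-0.076, 1.57, 0.076]
contact_force: [0.3, -0.9, 0.2]
grip_width: 0.0009
```

```bash
python3 - <<'E'
from h import *
go(c2w(0,205,.246),TH)
m,i=shot("wrist","w14");m,i2=shot("scene","s14")
cv2.imwrite("pics/s14o.png",np.vstack([i[:,:],i2])[::,:][:, :] if 0 else np.hstack([cv2.resize(i,(400,250)),cv2.resize(i2[150:350,300:620],(400,250))]))
E
```

```text
now [0.5325 0.4049 0.3354] jawyaw 0.096 q6 0.45 F [ 0.3 -0.9  0.2] w 0.0009 t 42.0
delta cm [ 8.94  0.08 -0.09] yaw 0.003
```

View pics/s14o.png

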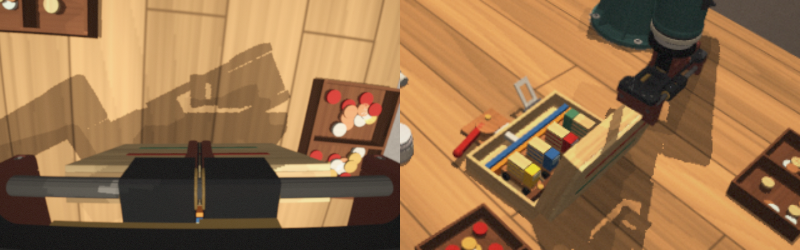

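```bash
python3 - <<'E'
from h import *
m,i=load("w14")
tc=lambda p,z:((cast(m,p,z)[:,:2]-C0)@Qc*1000).round(0).tolist()
print(proj(m,[c2w(x,y,z) for x,y,z in ((-148,117,.226),(148,117,.226),(-148,160,.221),(148,160,.221),(148,93+43,.04),(-148,93+43,.04))]).round().tolist())
m2=camera_model("top");P=cast(m2,[(107,168),(112,290),(121,170),(126,288)],.222)[:,:2];print(((P-C0)@Qc*1000).round())
E
python3 - <<'E'
import cv2
i=cv2.imread('pics/w14.png')[200:290,60:560]
cv2.imwrite('pics/x.png',i)
import numpy as np
j=cv2.cvtColor(i,cv2.COLOR_BGR2GRAY)
for c in (70,90,110,380,400,430): print(c+60,[int(v) for v in j[20:85:2,c]])
E
```

```text
[[108.0, 341.0], [525.0, 342.0], [102.0, 283.0], [532.0, 284.0], [437.0, 229.0], [198.0, 228.0]]
[[ 143.  160.]
 [-150.  159.]
 [ 135.  127.]
 [-149.  127.]]
130 [119, 121, 119, 118, 120, 118, 119, 119, 119, 119, 117, 118, 117, 120, 118, 119, 119, 113, 96, 93, 93, 96, 133, 165, 173, 172, 175, 162, 146, 155, 154, 118, 58]
150 [139, 139, 140, 139, 139, 139, 140, 140, 139, 137, 125, 121, 118, 119, 102, 88, 86, 87, 92, 92, 94, 96, 131, 162, 167, 170, 172, 165, 150, 142, 135, 112, 62]
170 [132, 134, 134, 135, 132, 133, 134, 133, 132, 131, 116, 92, 92, 95, 93, 87, 87, 85, 95, 91, 90, 90, 121, 143, 144, 142, 145, 139, 127, 137, 138, 121, 60]
440 [113, 113, 113, 113, 114, 105, 97, 92, 93, 94, 90, 89, 91, 91, 89, 91, 86, 86, 92, 91, 96, 104, 136, 150, 152, 178, 211, 164, 87, 41, 30, 28, 30]
460 [195, 195, 196, 197, 196, 195, 195, 195, 188, 135, 89, 88, 90, 90, 90, 88, 86, 89, 92, 94, 95, 133, 209, 225, 226, 223, 220, 196, 211, 216, 213, 195, 85]
490 [48, 50, 53, 46, 48, 46, 43, 43, 43, 41, 41, 41, 52, 59, 81, 90, 86, 89, 91, 91, 96, 162, 223, 227, 224, 222, 215, 196, 203, 207, 210, 179, 76]
```

Request:
carry_out:
  deltas: "4 0 0 0 0; 4 0 0 0 0; 0.9 0 0 0 0; 0 -2 0 0 0; 0 -2 0 0 0; 0 -2.4 -0 0 0; -0.8 -2.6 0 0 0; 0 0 0 0 0"

```text
time_s: 42.85
ee_pos: [0.5424, 0.3123, 0.2577]
ee_rot: [-0.07, 1.565, 0.07]
contact_force: [-0.6, -0.5, -0.0]
grip_width: 0.0006
```

```bash
python3 - <<'E'
from h import *
go(c2w(0,109.7,.2588),TH)
E
```

```text
now [0.5424 0.3123 0.2577] jawyaw 0.089 q6 0.32 F [-0.6 -0.5 -0. ] w 0.0006 t 42.9
delta cm [-0.11 -0.14 -0.22] yaw -0.004
```

Request:
carry_out:
  deltas: "0.1 -2.7 0 0 0; 0.7 -2.7 0 0 0; 1.2 -2.5 0 0 0; 1.6 -2.2 0 0 0; 0 0 0 0 0"

```text
time_s: 43.35
ee_pos: [0.5501, 0.2124, 0.2183]
ee_rot: [-0.071, 1.57, 0.069]
contact_force: [0.3, 0.9, -1.7]
grip_width: 0.0003
```

```bash
python3 - <<'E'
from h import *
go(c2w(0,9.5,.222),TH)
m,i=shot("scene","s15")
cv2.imwrite("pics/s15o.png",cv2.resize(i[130:350,300:620],None,fx=2,fy=2))
E
```

```text
now [0.5501 0.2124 0.2183] jawyaw 0.09 q6 0.16 F [ 0.3  0.9 -1.7] w 0.0003 t 43.4
delta cm [-0.37 -0.14 -0.06] yaw -0.003
```

Request:
carry_out:
  deltas: "1.6 -1.9 0 0 0; 1.8 -1.1 0 0 0; 1 -0.5 0 0 0; 0 0 0 0 0"

```text
time_s: 43.8
ee_pos: [0.5528, 0.1802, 0.1739]
ee_rot: [-0.072, 1.571, 0.072]
contact_force: [-0.6, 0.9, -0.6]
grip_width: 0.0008
```

Request:
carry_out:
  deltas: "0.4 -0.2 0 0 0; 0.3 0 0 0 0; 0.2 0 0 0 0; 0 0 0 0 0; 0 0 0 0 0"

```text
time_s: 44.3
ee_pos: [0.5533, 0.1782, 0.1655]
ee_rot: [-0.072, 1.57, 0.072]
contact_force: [0.1, -0.5, 0.5]
grip_width: 0.0004
```

```bash
python3 - <<'E'
from h import *
print(sense()["contact_force"])
for cam in ("scene","wrist","top"):
    m,i=shot(cam,"s16"+cam)
    q=proj(m,[c2w(x,y,.05) for x,y in((-140,-85),(140,-85),(140,60),(-140,60))])
    M=np.zeros(i.shape[:2],np.uint8);cv2.fillPoly(M,[q.round().astype(int)],255)
    print(cam,"blue px",(hsv(i,(100,120,30),(125,255,255))&M>0).sum(),"of",(M>0).sum())
    # sample on lid outside top at z=.085
    for x,y in ((-120,70),(-120,0),(-120,-70),(-60,60),(100,60),(120,-60)):
        p=proj(m,c2w(x,y,.085))[0].round().astype(int)
        if 0<=p[0]<640 and 0<=p[1]<400: print((x,y),p.tolist(),i[p[1],p[0]].tolist(),end=" ")
    print()
# lid front edge rows in top view: brightness profile along case y at x=-110
for z in (.085,):
    m,i=load("s16top")
    print([ (y,i[tuple(proj(m,c2w(-110,y,z))[0].round().astype(int)[::-1])].tolist()) for y in range(-120,130,12)])
E
```

```text
[ 0.14314773 -0.49211209  0.52985191]
scene blue px 0 of 4297
(-120, 70) [468, 245] [84, 127, 161] (-120, 0) [447, 232] [76, 117, 149] (-120, -70) [427, 220] [32, 38, 33] (-60, 60) [451, 254] [83, 128, 161] (100, 60) [412, 287] [89, 132, 169] (120, -60) [370, 265] [136, 210, 235] 
wrist blue px 0 of 93852
(-120, 70) [70, 62] [93, 136, 163] (-120, 0) [92, 202] [90, 132, 158] (-120, -70) [113, 317] [142, 194, 210] (-60, 60) [192, 81] [98, 142, 170] (100, 60) [522, 82] [100, 146, 172] (120, -60) [524, 301] [57, 64, 66] 
top blue px 0 of 5513
(-120, 70) [168, 273] [90, 104, 66] (-120, 0) [195, 270] [76, 120, 156] (-120, -70) [221, 267] [152, 228, 242] (-60, 60) [171, 250] [50, 59, 36] (100, 60) [167, 191] [81, 93, 59] (120, -60) [211, 179] [148, 223, 242] 
[(-120, [71, 124, 183]), (-108, [39, 57, 76]), (-96, [106, 168, 209]), (-84, [147, 222, 241]), (-72, [156, 230, 242]), (-60, [78, 126, 164]), (-48, [63, 100, 130]), (-36, [70, 111, 145]), (-24, [74, 117, 152]), (-12, [62, 99, 129]), (0, [77, 121, 156]), (12, [72, 112, 145]), (24, [22, 26, 16]), (36, [24, 27, 17]), (48, [23, 25, 16]), (60, [21, 25, 16]), (72, [81, 94, 60]), (84, [81, 93, 60]), (96, [89, 103, 65]), (108, [86, 99, 63]), (120, [79, 90, 57])]
```

Request:
carry_out:
  deltas: "-1.5 0 0 0 0; 0 -4 0 0 0; 1.3 0 0 0 0; 0.3 0 0 0 0; 0.1 0 0 0 0; 0 0 0 0 0; 0 0 0 0 0"

```text
time_s: 45.15
ee_pos: [0.5574, 0.137, 0.1652]
ee_rot: [-0.076, 1.569, 0.071]
contact_force: [-3.7, -9.1, 19.4]
grip_width: 0.0005
```

Request:
carry_out:
  deltas: "0.1 0 0 0 0; 0.1 0 0 0 0; 0 0 0 0 0; 0 0 0 0 0"

```text
time_s: 45.55
ee_pos: [0.5573, 0.137, 0.1649]
ee_rot: [-0.076, 1.568, 0.071]
contact_force: [-8.2, -9.8, 35.0]
grip_width: 0.0005
```

Request:
carry_out:
  deltas: "-3 0 0 0 0; -5 0 0 0 0; -5 0 0 0 0; -3 0 0 0 0; 0 0 0 0 0"

```text
time_s: 46.05
ee_pos: [0.5591, 0.1393, 0.3262]
ee_rot: [-0.072, 1.561, 0.073]
contact_force: [0.5, -0.8, 0.2]
grip_width: 0.0006
```

```bash
python3 - <<'E'
from h import *
def ray(m,px):
    a=cast(m,[px],0)[0];E=m["extrinsics"];c=-E[:3,:3].T@E[:3,3];return c,(a-c)/np.linalg.norm(a-c)
m1,_=load("w1");m8,i8=load("w8")
k=cv2.cvtColor(i8,cv2.COLOR_BGR2HSV)
sub=k[170:240,195:270];g=((sub[...,1]<60)).astype(np.uint8);ys,xs=np.nonzero(g)
print("gray bbox",xs.min()+195,xs.max()+195,ys.min()+170,ys.max()+170,len(xs))
for r in range(215,240,3): x=np.nonzero(g[r-170])[0];print(r,(x.min()+195,x.max()+195) if len(x) else None)
px1=np.mean([(20,290),(50,357)],0)/2.14+[235,20]
px8=(230,230)
(c1,d1),(c8,d8)=ray(m1,px1),ray(m8,px8)
A=np.c_[d1,-d8];s=np.linalg.lstsq(A,c8-c1,rcond=None)[0]
P,Qq=c1+s[0]*d1,c8+s[1]*d8;print("tri",((P+Qq)/2).round(4),"miss mm",np.linalg.norm(P-Qq)*1000)
p=(P+Qq)/2;print("case",(Qc.T@(p[:2]-C0)*1000).round(1),p[2])
for th in (.9,1.1,1.3,1.5):
    q=[c2w(-75+s*21,-101-64*np.sin(th),.036+.064*np.cos(th)) for s in(-1,1)]
    print(th,proj(m8,q).round(1).tolist(),proj(m1,q).round(1).tolist())
print("w1 obs",(np.array([(20,290),(50,357)])/2.14+[235,20]).round(1))
E
```

```text
gray bbox 208 264 174 229 1611
215 (np.int64(211), np.int64(250))
218 (np.int64(210), np.int64(250))
221 (np.int64(209), np.int64(249))
224 (np.int64(209), np.int64(249))
227 (np.int64(208), np.int64(249))
230 None
233 None
236 None
239 None
tri [0.4919 0.0487 0.0816] miss mm 1.3698390144513046
case [ -72.5 -146.7] 0.08156872875601434
0.9 [[208.9, 231.5], [249.6, 231.6]] [[240.0, 154.3], [255.2, 185.9]]
1.1 [[212.8, 234.1], [252.0, 234.2]] [[237.1, 155.5], [251.9, 186.2]]
1.3 [[216.5, 234.2], [254.4, 234.4]] [[236.1, 155.8], [250.5, 185.7]]
1.5 [[220.0, 232.1], [256.6, 232.2]] [[237.0, 155.3], [250.9, 184.3]]
w1 obs [[244.3 155.5]
 [258.4 186.8]]
```

```bash
python3 - <<'E'
from h import *
go(c2w(-74,-180,.145),TH)
E
```

```text
now [0.5591 0.1393 0.3262] jawyaw 0.092 q6 0.03 F [ 0.5 -0.8  0.2] w 0.0006 t 46.0
delta cm [ 18.04 -11.75  -7.83] yaw -0.001
```

Request:
carry_out:
  deltas: "0 -3.9 -2.6 0 0.36; 0 -3.9 -2.6 0 0.36; 0 -3.95 -2.63 0 0.36; 4.5 0 0 0 0.36; 4.5 0 0 0 0.36; 4.5 0 0 0 0.36; 4.5 0 0 0 0.36; 0 0 0 0 0.36; 0 0 0 0 0.36"

```text
time_s: 46.95
ee_pos: [0.4887, 0.0144, 0.1406]
ee_rot: [-0.072, 1.574, 0.073]
contact_force: [0.6, 0.6, 0.1]
grip_width: 0.0313
```

```bash
python3 - <<'E'
from h import *
go(c2w(-74,-116,.145),TH)
m,i=shot("wrist","w17")
for th in (.6,.7,.8,.9):
    print(th,proj(m,[c2w(-75+s*21,-101-64*np.sin(th),.036+.064*np.cos(th)) for s in(-1,1)]).round(1).tolist())
k=(cv2.cvtColor(i,cv2.COLOR_BGR2HSV)[...,1]<60)&(cv2.cvtColor(i,cv2.COLOR_BGR2HSV)[...,2]>90)
for r in range(60,250,8):
    x=np.nonzero(k[r,200:440])[0];print(r,(x.min()+200,x.max()+200,len(x)) if len(x) else 0,end="; ")
E
```

```text
now [0.4887 0.0144 0.1406] jawyaw 0.092 q6 -0.2 F [0.6 0.6 0.1] w 0.0313 t 47.0
delta cm [-0.43  6.45  0.49] yaw -0.001
0.6 [[277.8, 173.2], [377.9, 173.2]]
0.7 [[279.2, 183.2], [375.9, 183.3]]
0.8 [[280.7, 191.5], [373.8, 191.5]]
0.9 [[282.2, 197.9], [371.8, 197.9]]
60 0; 68 0; 76 0; 84 (np.int64(359), np.int64(384), 26); 92 (np.int64(276), np.int64(383), 27); 100 (np.int64(290), np.int64(371), 82); 108 (np.int64(291), np.int64(370), 80); 116 (np.int64(291), np.int64(371), 38); 124 (np.int64(290), np.int64(372), 39); 132 (np.int64(289), np.int64(373), 40); 140 (np.int64(289), np.int64(375), 40); 148 (np.int64(289), np.int64(375), 40); 156 (np.int64(288), np.int64(376), 42); 164 (np.int64(288), np.int64(377), 41); 172 (np.int64(287), np.int64(378), 92); 180 (np.int64(286), np.int64(380), 95); 188 (np.int64(285), np.int64(380), 96); 196 0; 204 0; 212 0; 220 0; 228 0; 236 0; 244 0;
```

Request:
carry_out:
  deltas: "0 1 0.6 0 0.36; 0 1.5 0 0 0.36; 0 1.5 0 0 0.36; 0 1.4 0 0 0.36; 0 1 0 0 0.36; 0 0 0 0 0.36; 0 0 0 0 0.36"

```text
time_s: 47.7
ee_pos: [0.4908, 0.0788, 0.1424]
ee_rot: [-0.073, 1.567, 0.073]
contact_force: [0.5, -0.5, 0.9]
grip_width: 0.0318
```

Request:
carry_out:
  deltas: "0 0.2 0 0 0.36; 0 0.2 0 0 0.36; 0 0 0 0 0.36; 0 0 0 0 0.36"

```text
time_s: 48.1
ee_pos: [0.4907, 0.0796, 0.1423]
ee_rot: [-0.078, 1.568, 0.07]
contact_force: [1.3, -18.0, 6.2]
grip_width: 0.0317
```

```bash
python3 - <<'E'
from h import *
s=sense();print(s["contact_force"],(Qc.T@(s["ee_pos"][:2]-C0)*1000).round(1))
E
```

```text
[  1.34623611 -18.03481721   6.22094583] [ -70.8 -115.8]
```

Request:
carry_out:
  deltas: "0 -1 0 0 0.36; -2.2 0 0 0 0.36; 0 0.8 0 0 0.36; 0 0.2 0 0 0.36; 0 0.2 0 0 0.36; 0 0 0 0 0.36; 0 0 0 0 0.36"

```text
time_s: 48.8
ee_pos: [0.491, 0.0805, 0.1647]
ee_rot: [-0.083, 1.567, 0.069]
contact_force: [-0.2, -23.9, 17.1]
grip_width: 0.0319
```

```bash
python3 - <<'E'
from h import *
s=sense();print(s["contact_force"],s["ee_pos"],(Qc.T@(s["ee_pos"][:2]-C0)*1000).round(1))
E
```

```text
[ -0.23054456 -23.86601144  17.05080236] [0.49098011 0.08054113 0.16471958] [ -70.5 -114.9]
```

Request:
carry_out:
  deltas: "0 -2 0 0 0.36; 0 -4 0 0 0.36; -4 -2 0 0 0.36; -5 0 0 0 0.36; -5 0 0 0 0.36; 0 0 0 0 0.36; 0 0 0 0 0.36"

```text
time_s: 49.5
ee_pos: [0.4972, 0.0051, 0.304]
ee_rot: [-0.072, 1.567, 0.072]
contact_force: [-0.4, 0.2, -1.2]
grip_width: 0.0315
```

```bash
python3 - <<'E'
from h import *
m,i=shot("wrist","w18");hv=cv2.cvtColor(i,cv2.COLOR_BGR2HSV)
for th in (0,.1,.2,.4):
    print(th,proj(m,[c2w(-72.5+s*21,-101-64*np.sin(th),.036+.064*np.cos(th)) for s in(-1,1)]).round(1).tolist())
e=proj(m,[c2w(-72.5,-101,.1)])[0].astype(int);print("lid front top edge",proj(m,[c2w(-72.5,-93,.085),c2w(-72.5,-93,.042)]).round(1).tolist())
lo=e[1]-45
for r in range(max(lo,0),e[1]+70,3):
    row=hv[r,e[0]-60:e[0]+60];x=np.nonzero((row[:,1]<60)&(row[:,2]>80))[0];print(r,(x.min()+e[0]-60,x.max()+e[0]-60,len(x)) if len(x) else 0,end="; ")
# lid corners check & lever/gap not visible; check bystanders via top
m,t=shot("top","t18");m0=cv2.imread("pics/top0.png")
d=cv2.absdiff(t,m0).max(2);
for n,(u,v) in {"jar":(470,263),"mallet":(347,150),"head":(347,190),"tin":(272,142)}.items(): print(n,int(np.median(d[v-10:v+11,u-10:u+11])))
E
```

```text
0 [[291.3, 87.8], [341.2, 87.8]]
0.1 [[291.5, 95.7], [341.1, 95.7]]
0.2 [[291.7, 103.5], [340.9, 103.4]]
0.4 [[292.3, 118.1], [340.4, 118.0]]
lid front top edge [[316.3, 79.7], [316.5, 84.2]]
42 0; 45 0; 48 0; 51 0; 54 0; 57 0; 60 0; 63 0; 66 0; 69 0; 72 0; 75 0; 78 0; 81 0; 84 0; 87 (np.int64(294), np.int64(342), 24); 90 (np.int64(286), np.int64(342), 57); 93 (np.int64(287), np.int64(344), 58); 96 (np.int64(287), np.int64(343), 57); 99 0; 102 0; 105 0; 108 0; 111 0; 114 0; 117 0; 120 0; 123 0; 126 0; 129 0; 132 0; 135 0; 138 0; 141 0; 144 0; 147 0; 150 0; 153 0; 156 0; jar 8
mallet 10
head 10
tin 7
```

```bash
python3 - <<'E'
from workcell import *
print(sense()["contact_force"],sign_off())
E
```

```text
the job is handed in; nothing more can be done
[-0.06692613  0.25451641 -0.26234797] None
```

All four trucks are packed in the case, held by the sprung bar, with the lid shut and the hasp up. The job was handed in at about 49.5 s, and no verdict is reported.

- **Trucks:** All four stood upright side by side between the fence and the orange bar, seen in the picture after the last one was placed.
- **Lever:** I turned it to about 1.75 rad in two steps. The first closed up the slack. In the second, the orange bar stayed still and the gap to the blue bar went from about 12 mm to about 6 mm.
- **Lid:** I pushed it over by its outside face and pressed it down. It was solid at 85 mm above the bench, with 35 N on the fingertips, and no blue bar was visible.
- **Hasp:** It started at about 0.8 rad. The fingers met firm resistance at nearly the same place, about 1 mm apart, low and high on the plate. They stopped about 3 mm short of where I had worked out the plate would be. The final wrist picture puts its free end at about 0 rad.
- **Jar, hammer and tin:** The top camera showed no change at their places.

**What I could not check:** The 16-picture viewing limit ran out during the lid closing, so the lid and hasp checks rest on pixel and force measurements. The bar gap could not be measured again once the lid was shut, and I did not re-measure the lever after the second step.

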